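# Rack the washed cup and put the scoop to drain

## Task

Put the washed things away to drain. Set the small upside-down white cup, still mouth down, on the blue pad of the sloping draining rack, laying its rim flat on the slope before you let go of it, and drop the orange coffee scoop into the open grey tub. Leave all the other things where they are.

Things in the scene. Friction and masses are not known exactly. Their poses are not given: they have to be found in the camera images.
- cup: the cup to rack: small white cup standing upside down. Origin: centre of its mouth (its underside); z from the mouth to the cup's bottom (up). 64 mm tall, about 180 g; outside diameter 60 mm up to 38 mm above the mouth, then narrowing to 44 mm at the top; wall 4 mm, black rim. A loop handle sticks out 29 mm from the wall along its own -x, 14 to 52 mm above the mouth, 9 mm thick
- rack: fixed steel rack on four legs: a flat board 290 mm wide (y), 99 mm deep (x), sloping 28 degrees, rising away from the robot. Origin on its upper surface, 115 mm above the counter; x points uphill, z is the board's normal. Board from x = -54 to 45 mm; along the low edge a lip 10 mm high, inner face at x = -48 mm. Two places at y = -62.5 and 62.5 mm: one has the blue pad, the other a cup
- pad: blue rectangle marking the free place on the sloping board, 58 mm along the slope, 86 mm across, 1 mm thin (a flat mark: the cup rests on the board itself). A cup centred on it just touches the lip. Origin: its centre on the board's upper surface; x points uphill, z is the normal of the board (28 degrees from vertical)
- scoop: orange plastic coffee scoop lying bowl up on the counter, about 30 g. Origin: centre of the bowl's underside; bowl 26 mm tall, 32 mm across at the bottom, 36 mm at the top, wall 3 mm; a flat handle 12 mm wide, 6 mm thick runs along its own +x at 19 to 25 mm height, from the bowl to x = 62 mm
- scoop_mid (a point): point in the middle of the scoop, 22 mm along its +x and 13 mm up from its origin
- tub: open grey plastic tub, fixed: 140 x 140 mm outside, 60 mm tall, walls and floor 5 mm. Origin: centre of its underside
- rack_cup: bystander: a second cup of the same kind, upside down on the rack's other place. Origin: centre of its mouth; handle along its own -x
- mug_a: bystander: large white mug, 82 mm across, 95 mm tall, handle reaching 72 mm along its own -x. Origin: centre of its underside
- mug_b: bystander: another large white mug, the same
- sugar_jar: bystander: glass jar with steel lid, 80 mm across, 110 mm tall. Origin: centre of its underside
- soap: bystander: green bottle, 60 mm across, 190 mm tall. Origin: centre of its underside
- teaspoon: bystander: steel teaspoon, 150 mm long along its x, lying on the counter
- sponge_box: bystander: flat yellow box, 90 x 60 x 30 mm. Origin: centre of its underside
Not all that is in view belongs to the job. Leave any brown look-alike of the cup alone. Leave any purple look-alike of the tub alone.

How it is judged:
On the way:
1. the cup, still held by the fingers, lies with its rim flat on the slope at the blue pad (within 24 mm of the pad's centre along and across the slope, tilted less than 7 degrees from the board) (x of cup in the frame of pad between -0.024 and 0.024 m and y of cup in the frame of pad between -0.024 and 0.024 m and z of cup in the frame of pad between -0.006 and 0.008 m and angle between the z axis of cup and the z axis of pad, either way round below 0.12 rad and contact force between the fingers and cup above 0.5 N), for 0.1 s.
At the end, for the whole second after the job is handed in: The cup rests mouth down on the sloping board, its rim flat on it (within 6 mm and 0.08 rad), its centre within 24 mm of the blue pad's centre along and across the slope; the middle of the scoop is inside the tub, below its rim; both are at rest (x of cup in the frame of pad between -0.024 and 0.024 m and y of cup in the frame of pad between -0.024 and 0.024 m and z of cup in the frame of pad between -0.006 and 0.006 m and angle between the z axis of cup and the z axis of pad, either way round below 0.08 rad and linear speed of each of cup, scoop below 0.02 m/s and x of scoop_mid in the frame of tub between -0.065 and 0.065 m and y of scoop_mid in the frame of tub between -0.065 and 0.065 m and z of scoop_mid in the frame of tub between 0 and 0.055 m); the robot touches nothing.
It fails at once if any bystander (other cup, mugs, jar, bottle, teaspoon, yellow box) is moved by more than 30 mm (distance of any of rack_cup, mug_a, mug_b, sugar_jar, soap, teaspoon, sponge_box from where it was at the start of the episode above 0.03 m).
It also fails if it takes over 45 s, if anything falls off the work surface, if the arm or the gripper's body presses on something with over 40 N, if the wrist force passes 120 N, or if a joint passes its speed limit or range.

## Robot

A 6-joint arm with a two-finger parallel gripper is mounted at the origin on the work surface. World frame = base frame: x ahead of the robot, y to its left, z up, the work surface at z = 0. Lengths are in m, angles in rad, forces in N, time in s.
With the tool pointing down it reaches from about 0.3 to 0.775 m from the base axis. Payload 14.6 kg.
Tool frame: the origin (TCP) lies on the centre line of the jaws, within the pads' length; the fingertips stand 8 mm ahead of it and the grasp point (between the pads) lies 11 mm behind it; z points along the fingers, y is the line along which they close (so a half turn about z gives the same grasp; the last joint's range is limited). The gripper opens to 85 mm and grips with 20 to 120 N. Pads are 22 mm wide; open, the fingers measure 114 mm over their backs; the gripper's body (76 mm by 85 mm) begins 54 mm behind the grasp point. The pads swing forward as they close: fully open they stand 13 mm farther back than shut.
Start: joints at [1.263, 0.3, 1.521, -0, 1.321, -0.067], TCP at [0.131, 0.534, 0.239] pointing down, gripper open.
Joint ranges: [-3.03, 3.03], [-0.79, 2.21], [0.23, 2.52], [-1.04, 4.18], [0, 3.07], [-2.55, 2.55]. Speed limits (rad/s): [2.22, 2.22, 2.57, 3.14, 3.14, 3.14].

## Interface

Orientations are given as [roll, pitch, yaw] about the fixed x, y, z axes, in that order (R = Rz(yaw) Ry(pitch) Rx(roll)).
In Python, from station import ctrl, camera, camera_model, hand_in, silhouettes gives the robot as it stands.
- The arm moves only by the shell command python3 -m pendant 'ROWS' [OPENING]. ROWS is JSON, a list of rows, each an object of numbers: "tx", "ty", "tz": the shift along the tool's x, y, z normalised to -1 to 1, where 1 is 0.6 m; "twist": the turn about the tool's z normalised to -1 to 1, where 1 is 180 degrees. A call has 1 to 10 rows; each row is the pose to reach, as a shift and turn from the pose commanded when the call began, along the tool's axes at that moment, turning the shorter way round; what a row does not reach only later rows make up. A row lasts 1/10 s, in which the tool goes at most 50 mm and 8.59 degrees, less where a joint would pass 70% of its speed; a pose out of reach is approached as far as the arm can. A call with a number of a shift or a turn outside -1 to 1 is refused whole. A call with a gripper value outside its range is refused whole. OPENING is the opening, from 0 (shut) to 1 (fully open), set as the call begins (- or left out, the last holds). The fingers move at their own pace and stop on an object; the grip force is fixed at half the most. Time passes only in rows, so rows that repeat a pose let the fingers close. It gives the time, the measured TCP pose, the force, the opening and the grip force at its end, in the units of the state.
- ctrl.read_state(): the state, without advancing time (a new reading comes with each control period).
- camera(name): name is "scene" or "side" or "wrist"; returns (picture, depth): 420x560x3 uint8, red, green, blue; 420x560 float32, m along the optical axis (not along the pixel's ray), 0 where there is no reading.
- camera_model(name): a dict with "vfov" (degrees; the focal length in pixels is half the picture's height over the tangent of half this angle, whatever the lens; pixels are square), "cx", "cy" (the principal point, pixels), "dist_coeffs" ([k1, k2, p1, p2, k3] as OpenCV has them; the pictures are not rectified), "R" (3x3) and "t" (3): a world point X has camera coordinates R X + t; the wrist camera has in their place "mount" (4x4, takes a point from camera to tool coordinates, whose origin is the TCP and whose axes are the flange's). Camera axes: x right, y down, z forward; pixel columns grow to the right and rows downward; lengths in m; the calibration is good to about 2 mm. A picture is of the moment at which its call begins: read the wrist's pose just before it. camera_model takes no time and is no camera call.
- hand_in(): hands the job in; it is judged then, once.
Trained networks look in the newest picture that a camera, given by its name, has taken for a name from the list of things; names that differ only in an ending like _2 or _b are one class to them, and where a whole thing is asked for, a point or a joint stands for the part that bears it (a point fixed in the world has none). Each returns a list of dicts, best first, with "score" (0 to 1); they miss things now and then, are a little off and sometimes report something else, mostly with a low value. They report only what shows in the picture. A call takes as long as a camera call. They do not tell look-alikes from the thing itself.
- silhouettes(name, camera): "region" (420x560 bool, what is visible of it) and "extent" ([left, top, right, bottom] in pixels, round what is visible of it).
The state is a dict: "clock": time; "joints": joint angles; "qvel": joint speeds; "effort": joint torques, N m; "position": TCP position; "eef_rot": TCP orientation; "wrist_force": force on the tool from outside, world axes, zero at the start; "torque": the same for the moment, N m; "opening": finger opening in m; "finger_force": force on a finger pad.
Only numpy, scipy, OpenCV 4.12 (cv2) and the standard library are available. Lean on these libraries where they do the work, as an engineer would, in place of code of your own. Each camera call takes 0.05 s, during which the arm holds its last target. There are 200 camera calls.

## Working session

There is one attempt and no reset: what is moved stays moved. The work goes in short steps, Python scripts to look and compute and a shell command to move; the robot and the scene stay as the last step left them, time stands still between calls to the robot, and variables do not carry over. Pictures are saved under pics/ and viewed, at most 10 in all, crops included, and the job is handed in when it is done.

```bash
ls; mkdir -p pics; cat > h.py <<'E'
import numpy as np,cv2
from station import ctrl,camera,camera_model,hand_in,silhouettes
from scipy.spatial.transform import Rotation as Ro
def K(m):
    f=210/np.tan(np.radians(m['vfov'])/2); return np.array([[f,0,m['cx']],[0,f,m['cy']],[0,0,1]])
def Rt(name,st=None):
    m=camera_model(name)
    if 'R' in m: return np.array(m['R']),np.array(m['t'])
    T=np.eye(4);T[:3,:3]=Ro.from_euler('xyz',st['eef_rot']).as_matrix();T[:3,3]=st['position']
    T=np.linalg.inv(T@np.array(m['mount'])); return T[:3,:3],T[:3,3]
def cloud(name,depth,mask,st=None):
    m=camera_model(name);R,t=Rt(name,st)
    v,u=np.nonzero(mask&(depth>0)); d=depth[v,u]
    p=cv2.undistortPoints(np.c_[u,v].astype(float).reshape(-1,1,2),K(m),np.array(m['dist_coeffs'],float)).reshape(-1,2)
    return (np.c_[p*d[:,None],d]-t)@R
def proj(name,X,st=None):
    m=camera_model(name);R,t=Rt(name,st)
    return cv2.projectPoints(np.array(X,float).reshape(-1,1,3),cv2.Rodrigues(R)[0],t,K(m),np.array(m['dist_coeffs'],float))[0].reshape(-1,2)
E
python3 - <<'E'
from h import *
print(ctrl.read_state())
for c in ['scene','side']:
    im,d=camera(c); cv2.imwrite(f'pics/{c}0.png',im[...,::-1])
    np.savez(f'{c}0.npz',im=im,d=d)
    for n in ['cup','pad','scoop','tub','rack']:
        for s in silhouettes(n,c)[:4]:
            if s['score']<.2: continue
            r=s['region'];P=cloud(c,d,r)
            print(c,n,round(s['score'],2),s['extent'],len(P),np.median(P,0).round(3),np.percentile(P,2,axis=0).round(3),np.percentile(P,98,axis=0).round(3),im[r].mean(0).round())
E
```

```text
pics
{'clock': 0.0, 'joints': array([ 1.26337890e+00,  3.00480836e-01,  1.52161849e+00, -1.21645358e-05,
        1.32066694e+00, -6.66356794e-02]), 'qvel': array([-6.42620351e-04,  1.05463701e-03,  1.61834264e-03,  6.41659225e-04,
       -6.95512841e-04,  8.58708864e-05]), 'effort': array([ 4.28233288e-04, -5.43507278e+01, -3.61776137e+01, -8.69639030e-05,
        4.14780443e-03, -2.86803720e-05]), 'position': array([0.1311087 , 0.5339071 , 0.23870014]), 'eef_rot': array([-3.14042087e+00, -6.63899870e-05,  2.90081389e+00]), 'wrist_force': array([0.6641135 , 0.2416218 , 0.47445242]), 'torque': array([-0.02336485,  0.02953034,  0.0004929 ]), 'finger_force': 0.0, 'opening': 0.08529153926663564}
scene cup 0.91 [264.2, 232.2, 282.8, 256.0] 357 [ 0.605 -0.11   0.05 ] [ 0.569 -0.127  0.001] [ 0.627 -0.07   0.068] [73. 48. 31.]
scene cup 0.87 [217.4, 232.4, 241.7, 253.0] 375 [ 0.485 -0.175  0.049] [ 0.432 -0.194 -0.002] [ 0.506 -0.143  0.068] [158. 155. 147.]
scene cup 0.69 [179.6, 310.6, 218.1, 336.3] 616 [ 0.545 -0.46   0.056] [ 0.52  -0.494 -0.   ] [ 0.62  -0.437  0.099] [134. 131. 124.]

[... 1001 characters left out ...]
.27  -0.003] [ 0.504 -0.129  0.065] [177. 174. 168.]
side cup 0.59 [283.6, 214.3, 304.2, 238.7] 429 [ 0.593 -0.069  0.043] [ 0.562 -0.106  0.003] [ 0.624 -0.054  0.065] [96. 74. 63.]
side pad 0.8 [258.1, 225.2, 280.3, 247.0] 240 [0.617 0.109 0.11 ] [0.597 0.073 0.094] [0.64  0.16  0.121] [ 88. 119. 198.]
side scoop 0.61 [330.1, 194.4, 347.5, 207.4] 116 [ 0.469 -0.304  0.019] [ 0.446 -0.367 -0.002] [ 0.517 -0.279  0.026] [222. 138.  84.]
side tub 0.74 [274.3, 181.6, 319.7, 214.9] 1426 [ 0.626 -0.273  0.031] [ 0.555 -0.363  0.001] [ 0.692 -0.217  0.06 ] [149. 147. 147.]
side rack 0.73 [243.8, 215.3, 285.0, 305.2] 1635 [0.611 0.241 0.121] [0.535 0.034 0.009] [0.689 0.323 0.136] [186. 184. 184.]
```

View pics/scene0.png

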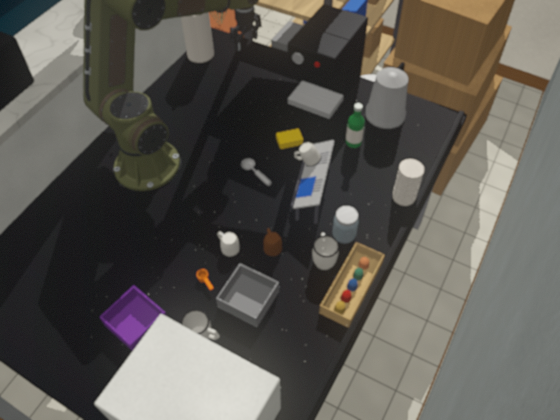

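View pics/side0.png

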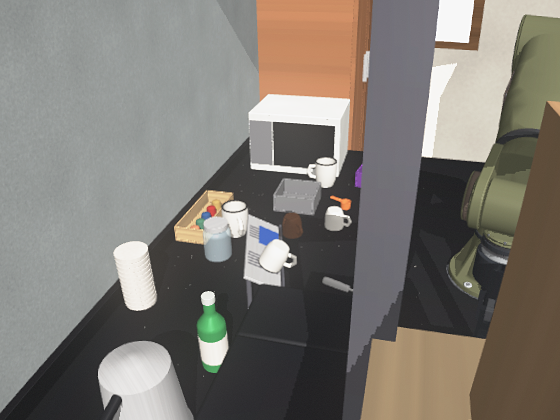

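The scene picture shows the white cup at about (230,244) with its handle up-left, towards the robot. The brown look-alike is at (272,243), the scoop at (205,279), the grey tub at (248,294) and the pad at (307,187). The side view agrees: cup (337,218), pad (269,236), scoop (341,202).

```bash
cat >> h.py <<'E'
def go(pos,yaw,st=None):
    "print the row numbers from the measured pose to the wanted one"
    st=st or ctrl.read_state();R=Ro.from_euler('xyz',st['eef_rot'])
    d=R.inv().apply(np.array(pos)-st['position'])/.6
    y0=np.arctan2(*R.as_matrix()[[1,0],0])
    w=-((yaw-y0+np.pi/2)%np.pi-np.pi/2)/np.pi
    print('go tx ty tz twist',d.round(4),round(w,4),'yaw now',y0.round(4),'pos',np.round(st['position'],4),'q6',st['joints'][5].round(2))
def cupfit(P,z0=0):
    from scipy.optimize import least_squares
    Q=P[(P[:,2]>z0+.004)&(P[:,2]<z0+.012)|(P[:,2]>z0+.004)&(P[:,2]<z0+.036)]
    c=np.median(Q,0)[:2]
    r=least_squares(lambda c:np.hypot(*(Q[:,:2]-c).T)-.03,c,loss='soft_l1',f_scale=.002).x
    H=P[(np.hypot(*(P[:,:2]-r).T)>.035)&(np.hypot(*(P[:,:2]-r).T)<.065)&(P[:,2]>z0+.012)&(P[:,2]<z0+.054)]
    T=P[P[:,2]>z0+.061]
    return r,len(H),(H[:,:2].mean(0)-r if len(H) else None),T[:,:2].mean(0)
E
python3 - <<'E'
from h import *
for c in ['scene','side']:
    D=np.load(f'{c}0.npz');im,d=D['im'],D['d']
    C=cloud(c,d,d>0); full=np.zeros(d.shape+(3,));full[d>0]=C
    col=im.astype(int)
    b=lambda lo,hi:((full>lo)&(full<hi)).all(-1)&(d>0)
    P=full[b([.38,-.24,.003],[.53,-.11,.08])]
    print(c,'cup',len(P),cupfit(P))
    rk=b([.53,.02,.06],[.70,.34,.15])
    blue=rk&(col[...,2]>col[...,0]*1.5)
    B=full[blue]; print('pad',B.mean(0),B.min(0),B.max(0))
    grey=rk&(np.ptp(col,axis=-1)<25)&(full[...,1]<.14)
    Q=np.vstack([full[grey],B]);m=np.median(Q,0)
    for i in range(4):
        u,s,v=np.linalg.svd(Q-Q.mean(0),full_matrices=False);n=v[2]*np.sign(v[2,2]);e=(Q-Q.mean(0))@n;Q=Q[abs(e)<.004]
    print('plane n',n,'slope',np.degrees(np.arccos(n[2])),'dir',np.degrees(np.arctan2(-n[1],-n[0])),'z at pad',Q.mean(0)[2]-(n[:2]@(B.mean(0)-Q.mean(0))[:2])/n[2],e.std())
    S=full[b([.40,-.38,.008],[.54,-.26,.04])&(col[...,0]>col[...,2]*1.6)]
    u,s,v=np.linalg.svd(S[:,:2]-S[:,:2].mean(0),full_matrices=False)
    print('scoop',S.mean(0),'axis',v[0],S.min(0),S.max(0))
    t=full[b([.5,-.42,.045],[.74,-.18,.07])]; print('tub',cv2.minAreaRect(t[:,:2].astype(np.float32)))
go([.40,-.17,.24],0)
E
```

```text
scene cup 529 (array([ 0.46618791, -0.17276985]), 67, array([0.01381768, 0.00882783]), array([ 0.4771367 , -0.16895291]))
pad [0.60837532 0.11129805 0.1036592 ] [0.57278459 0.06474031 0.08470453] [0.64324564 0.16013591 0.12337103]
plane n [-0.4020778  -0.15848838  0.90178428] slope 25.606397511427524 dir 21.51304114766743 z at pad 0.10389327101178447 0.0017818308199409627
scoop [ 0.4712606  -0.30948338  0.02181294] axis [ 0.87444416 -0.48512618] [ 0.43614494 -0.33672464  0.00885792] [ 0.51278484 -0.27906267  0.03434305]
tub ((0.5988323092460632, -0.2740125060081482), (0.19398702681064606, 0.18777261674404144), 0.5190607905387878)
side cup 457 (array([ 0.47795171, -0.16166754]), 46, array([-0.04139408,  0.01614578]), array([ 0.4788605 , -0.15652611]))
pad [0.62009768 0.10999795 0.11039565] [0.59352153 0.06428079 0.09282789] [0.64608941 0.1651694  0.12277321]
plane n [-0.43052889 -0.13739635  0.8920578 ] slope 26.867021208150046 dir 17.699644244942593 z at pad 0.11018284581926527 0.0013092163953342417
scoop [ 0.47188643 -0.30043515  0.01942004] axis [-0.86078378  0.5089708 ] [ 0.44428397 -0.33088168  0.00839971] [ 0.51756473 -0.27660149  0.02907952]
tub ((0.6265280246734619, -0.2904098331928253), (0.1420130580663681, 0.15323176980018616), 1.330447793006897)
go tx ty tz twist [-0.715  -1.0328 -0.0012] -0.0766 yaw now 2.9008 pos [0.1311 0.5341 0.2393] q6 -0.07
```

```bash
python3 -m pendant '[{"tx":-0.36,"ty":-0.52,"tz":-0.05,"twist":0.04},{"tx":-0.36,"ty":-0.52,"tz":-0.05,"twist":0.04},{"tx":-0.36,"ty":-0.52,"tz":-0.05,"twist":0.04},{"tx":-0.36,"ty":-0.52,"tz":-0.05,"twist":0.04},{"tx":-0.36,"ty":-0.52,"tz":-0.05,"twist":0.04},{"tx":-0.36,"ty":-0.52,"tz":-0.05,"twist":0.04},{"tx":-0.36,"ty":-0.52,"tz":-0.05,"twist":0.04},{"tx":-0.36,"ty":-0.52,"tz":-0.05,"twist":0.04},{"tx":-0.36,"ty":-0.52,"tz":-0.05,"twist":0.04},{"tx":-0.36,"ty":-0.52,"tz":-0.05,"twist":0.04}]'
python3 - <<'E'
from h import *
print(np.round(camera_model('wrist')['mount'],3),camera_model('wrist')['vfov'])
go([.46,-.165,.26],2.775)
E
```

```text
clock: 1.6
position: [0.2667, 0.1795, 0.2695]
eef_rot: [3.141, 0.0, 2.773]
wrist_force: [0.2, 1.0, -0.8]
opening: 0.0855
finger_force: 0.0
[[ 0.001 -0.949 -0.316  0.08 ]
 [ 1.     0.     0.002  0.   ]
 [-0.001 -0.316  0.949 -0.134]
 [ 0.     0.     0.     1.   ]] 69.62763633945407
go tx ty tz twist [-0.5073 -0.4196  0.0157] -0.0006 yaw now 2.7732 pos [0.2667 0.1795 0.2695] q6 -0.72
```

```bash
python3 -m pendant '[{"tx":-0.49,"ty":-0.44},{"tx":-0.49,"ty":-0.44},{"tx":-0.49,"ty":-0.44},{"tx":-0.49,"ty":-0.44},{"tx":-0.49,"ty":-0.44},{"tx":-0.49,"ty":-0.44},{"tx":-0.49,"ty":-0.44},{"tx":-0.49,"ty":-0.44},{"tx":-0.49,"ty":-0.44},{"tx":-0.49,"ty":-0.44}]'
cat > w.py <<'E'
from h import *
import sys
st=ctrl.read_state();im,d=camera('wrist');cv2.imwrite(f'pics/{sys.argv[1]}.png',im[...,::-1])
full=np.zeros(d.shape+(3,));full[d>0]=cloud('wrist',d,d>0,st);col=im.astype(int)
np.savez('w.npz',full=full,im=im,d=d)
b=lambda lo,hi:((full>lo)&(full<hi)).all(-1)&(d>0)
P=full[b([.40,-.23,.003],[.54,-.11,.08])&(np.ptp(col,axis=-1)<40)];print('floor',np.median(full[b([.3,-.5,-.02],[.5,0,.02])],0))
if len(P)>50: print('cup',len(P),cupfit(P),np.percentile(P[:,2],98))
S=full[b([.40,-.38,.006],[.54,-.26,.04])&(col[...,0]>col[...,2]*1.6)]
if len(S)>20:
    r=cv2.minAreaRect(S[:,:2].astype(np.float32));u,s,v=np.linalg.svd(S[:,:2]-S[:,:2].mean(0),full_matrices=False)
    e=(S[:,:2]-S[:,:2].mean(0))@v[0];print('scoop',S.mean(0),r,'axis',v[0],e.min(),e.max(),S.min(0),S.max(0))
t=full[b([.5,-.42,.05],[.74,-.18,.07])]
if len(t)>50: print('tub',cv2.minAreaRect(t[:,:2].astype(np.float32)))
E
python3 w.py w1
```

```text
floor [ 0.35553566 -0.1752808  -0.00134853]invalid input at $[0]: expected keys tx, ty, tz, twist
  return _methods._mean(a, axis=axis, dtype=dtype,
  ret = um.true_divide(
Traceback (most recent call last):
  File "w.py", line 8, in <module>
    if len(P)>50: print('cup',len(P),cupfit(P),np.percentile(P[:,2],98))
                                     ~~~~~~^^^
  File "h.py", line 30, in cupfit
    r=least_squares(lambda c:np.hypot(*(Q[:,:2]-c).T)-.03,c,loss='soft_l1',f_scale=.002).x
      ~~~~~~~~~~~~~^^^^^^^^^^^^^^^^^^^^^^^^^^^^^^^^^^^^^^^^^^^^^^^^^^^^^^^^^^^^^^^^^^^^^
ValueError: Initial guess is outside of provided bounds
```

View pics/w1.png

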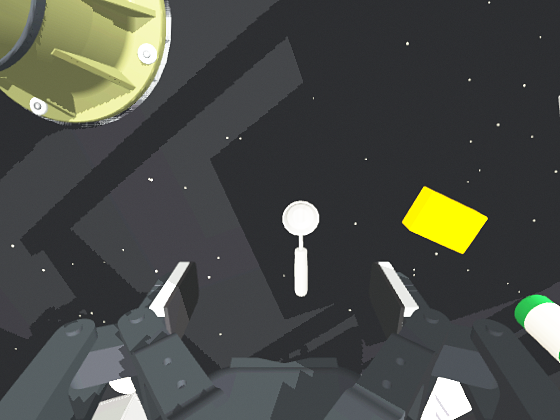

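The wrist view shows the teaspoon at (300,240) and the yellow box at (445,220), with the fingers at the bottom. The move was refused because every row needs all four keys.

```bash
python3 -m pendant '[{"tx":-0.49,"ty":-0.44,"tz":0,"twist":0},{"tx":-0.49,"ty":-0.44,"tz":0,"twist":0},{"tx":-0.49,"ty":-0.44,"tz":0,"twist":0},{"tx":-0.49,"ty":-0.44,"tz":0,"twist":0},{"tx":-0.49,"ty":-0.44,"tz":0,"twist":0},{"tx":-0.49,"ty":-0.44,"tz":0,"twist":0},{"tx":-0.49,"ty":-0.44,"tz":0,"twist":0},{"tx":-0.49,"ty":-0.44,"tz":0,"twist":0},{"tx":-0.49,"ty":-0.44,"tz":0,"twist":0},{"tx":-0.49,"ty":-0.44,"tz":0,"twist":0}]'
python3 w.py w2
```

```text
clock: 2.65
position: [0.4469, -0.1714, 0.2683]
eef_rot: [3.141, -0.002, 2.776]
wrist_force: [-0.3, 0.3, -0.3]
opening: 0.0852
finger_force: 0.0
floor [ 0.38799125 -0.22154613 -0.00092622]
cup 2116 (array([ 0.47762654, -0.16312204]), 160, array([-0.04556379,  0.01173675]), array([ 0.4765465 , -0.16293696])) 0.0645505215182583
scoop [ 0.4733943  -0.30737898  0.02091444] ((0.4807252287864685, -0.30571842193603516), (0.03496897593140602, 0.07917081564664841), 74.06822967529297) axis [ 0.88059403 -0.47387146] -0.03303929719789939 0.04631450036057589 [ 0.44202439 -0.33281625  0.00601824] [ 0.51625359 -0.28237911  0.02679103]
tub ((0.6260111927986145, -0.2931402921676636), (0.14101077616214752, 0.14033199846744537), 0.31580856442451477)
```

View pics/w2.png

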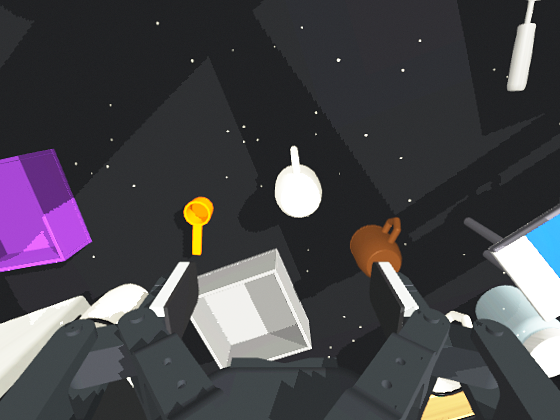

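The wrist view shows the cup at (298,190) with its handle pointing up, the scoop with its bowl at (198,211) and handle down, the grey tub at (252,305), and the brown cup at (378,250).

```bash
python3 -c "
from h import *
go([.4775,-.163,.020],2.889)"
```

```text
go tx ty tz twist [-0.0439  0.0305  0.4145] -0.0358 yaw now 2.7766 pos [ 0.4466 -0.1709  0.2687] q6 -1.65
```

```bash
python3 -m pendant '[{"tx":-0.044,"ty":0.03,"tz":0,"twist":-0.036},{"tx":-0.044,"ty":0.03,"tz":0.1,"twist":-0.036},{"tx":-0.044,"ty":0.03,"tz":0.18,"twist":-0.036},{"tx":-0.044,"ty":0.03,"tz":0.26,"twist":-0.036},{"tx":-0.044,"ty":0.03,"tz":0.34,"twist":-0.036},{"tx":-0.044,"ty":0.03,"tz":0.38,"twist":-0.036},{"tx":-0.044,"ty":0.03,"tz":0.4145,"twist":-0.036},{"tx":-0.044,"ty":0.03,"tz":0.4145,"twist":-0.036},{"tx":-0.044,"ty":0.03,"tz":0.4145,"twist":-0.036}]' 1
python3 -m pendant '[{"tx":0,"ty":0,"tz":0,"twist":0},{"tx":0,"ty":0,"tz":0,"twist":0},{"tx":0,"ty":0,"tz":0,"twist":0},{"tx":0,"ty":0,"tz":0,"twist":0},{"tx":0,"ty":0,"tz":0,"twist":0},{"tx":0,"ty":0,"tz":0,"twist":0},{"tx":0,"ty":0,"tz":0,"twist":0}]' 0
```

```text
clock: 3.6
position: [0.4779, -0.1639, 0.0215]
eef_rot: [-3.142, 0.001, 2.89]
wrist_force: [-0.4, 0.0, 0.7]
opening: 0.0853
finger_force: 0.0
clock: 4.3
position: [0.4783, -0.1648, 0.0226]
eef_rot: [-3.141, 0.002, 2.888]
wrist_force: [-5.1, 4.6, 17.0]
opening: 0.0591
finger_force: 61.0
```

```bash
python3 -m pendant '[{"tx":0,"ty":0,"tz":-0.05,"twist":0},{"tx":0,"ty":0,"tz":-0.12,"twist":0},{"tx":0,"ty":0,"tz":-0.2,"twist":0},{"tx":0,"ty":0,"tz":-0.28,"twist":0},{"tx":0,"ty":0,"tz":-0.36,"twist":0},{"tx":0,"ty":0,"tz":-0.42,"twist":0},{"tx":0,"ty":0,"tz":-0.45,"twist":0},{"tx":0,"ty":0,"tz":-0.45,"twist":0}]' 0
python3 -c "
from h import *
go([.50,.09,.29],np.radians(198.5))"
```

```text
clock: 5.1
position: [0.4779, -0.165, 0.2937]
eef_rot: [-3.141, 0.006, 2.888]
wrist_force: [-0.3, 0.2, -2.0]
opening: 0.0586
finger_force: 66.0
go tx ty tz twist [0.0709 0.4206 0.0055] -0.1834 yaw now 2.8882 pos [ 0.4779 -0.165   0.2937] q6 -1.72
```

```bash
python3 -m pendant '[{"tx":0.07,"ty":0.42,"tz":0,"twist":-0.183},{"tx":0.07,"ty":0.42,"tz":0,"twist":-0.183},{"tx":0.07,"ty":0.42,"tz":0,"twist":-0.183},{"tx":0.07,"ty":0.42,"tz":0,"twist":-0.183},{"tx":0.07,"ty":0.42,"tz":0,"twist":-0.183},{"tx":0.07,"ty":0.42,"tz":0,"twist":-0.183},{"tx":0.07,"ty":0.42,"tz":0,"twist":-0.183},{"tx":0.07,"ty":0.42,"tz":0,"twist":-0.183}]' 0
cat > r.py <<'E'
from h import *
import sys
st=ctrl.read_state();im,d=camera('wrist');cv2.imwrite(f'pics/{sys.argv[1]}.png',im[...,::-1])
full=np.zeros(d.shape+(3,));full[d>0]=cloud('wrist',d,d>0,st);col=im.astype(int)
np.savez('r.npz',full=full,im=im,d=d)
rk=((full>[.53,.0,.06])&(full<[.72,.36,.15])).all(-1)&(d>0)
blue=rk&(col[...,2]>col[...,0]*1.4)&(col[...,2]>60);B=full[blue];print(len(B),B.mean(0))
r=cv2.minAreaRect(B[:,:2].astype(np.float32));print('pad rect',r)
Q=full[rk&(np.ptp(col,axis=-1)<25)&(full[...,1]<.16)];Q=np.vstack([Q,B]);c=np.median(B,0)
n=np.array([-.44,-.15,.883])
for i in range(5):
    Q=Q[abs((Q-c)@n)<.006];c=Q.mean(0);n=np.linalg.svd(Q-c,full_matrices=False)[2][2];n*=np.sign(n[2])
print(len(Q),'n',n,'slope',np.degrees(np.arccos(n[2])),'dir',np.degrees(np.arctan2(-n[1],-n[0])),'plane z at rect centre',c[2]-n[:2]@(np.array(r[0])-c[:2])/n[2])
e=(B-c)
ux=np.array([-n[0],-n[1],0]);ux/=np.linalg.norm(ux);uy=np.array([-ux[1],ux[0],0]);u3=np.cross(uy,n)
a,b=B@u3,B@uy;print('pad extents',np.percentile(a,[1,99]),np.percentile(b,[1,99]))
ca=(np.percentile(a,1)+np.percentile(a,99))/2;cb=(np.percentile(b,1)+np.percentile(b,99))/2
print('pad centre',ca*u3+cb*uy+(c@n)*n)
E
python3 r.py w3
```

```text
clock: 5.9
position: [0.4998, 0.0889, 0.2898]
eef_rot: [3.142, -0.001, -2.82]
wrist_force: [0.8, -1.0, -1.7]
opening: 0.0588
finger_force: 66.0
0 [nan nan nan]
pad rect ((0.0, 0.0), (0.0, 0.0), 0.0)r.py:7: RuntimeWarning: Mean of empty slice.
  blue=rk&(col[...,2]>col[...,0]*1.4)&(col[...,2]>60);B=full[blue];print(len(B),B.mean(0))
  ret = um.true_divide(
  return _methods._mean(a, axis=axis, dtype=dtype,
r.py:12: RuntimeWarning: Mean of empty slice.
  Q=Q[abs((Q-c)@n)<.006];c=Q.mean(0);n=np.linalg.svd(Q-c,full_matrices=False)[2][2];n*=np.sign(n[2])
Traceback (most recent call last):
  File "r.py", line 12, in <module>
    Q=Q[abs((Q-c)@n)<.006];c=Q.mean(0);n=np.linalg.svd(Q-c,full_matrices=False)[2][2];n*=np.sign(n[2])
                                         ~~~~~~~~~~~~~~~~~~~~~~~~~~~~~~~~~~~~~~~~~^^^
IndexError: index 2 is out of bounds for axis 0 with size 0
```

View pics/w3.png

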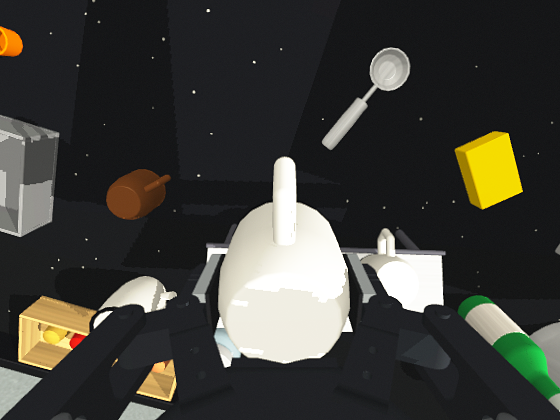

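The held cup hides the pad from the wrist. The rack's low edge runs from (207,245) to (445,252), nearly square to the tool. I step sideways to see the pad.

```bash
python3 -m pendant '[{"tx":0.05,"ty":-0.08,"tz":0,"twist":0},{"tx":0.05,"ty":-0.16,"tz":0,"twist":0},{"tx":0.05,"ty":-0.22,"tz":0,"twist":0},{"tx":0.05,"ty":-0.22,"tz":0,"twist":0},{"tx":0.05,"ty":-0.22,"tz":0,"twist":0}]' 0
python3 r.py w4
```

```text
clock: 6.45
position: [0.5129, -0.0467, 0.2902]
eef_rot: [3.141, -0.001, -2.823]
wrist_force: [-0.3, -0.3, -1.8]
opening: 0.0587
finger_force: 66.0
990 [0.5969455  0.13411336 0.10222682]
pad rect ((0.6098049283027649, 0.11251715570688248), (0.04588141664862633, 0.09094893932342529), 23.14556312561035)
1502 n [-0.43887031 -0.12892285  0.88925348] slope 27.220411138857855 dir 16.370715945428206 plane z at rect centre 0.10519480095019408
pad extents [0.57116802 0.61570896] [-0.06622781 -0.02055753]
pad centre [0.60131789 0.13141734 0.10374635]
```

View pics/w4.png

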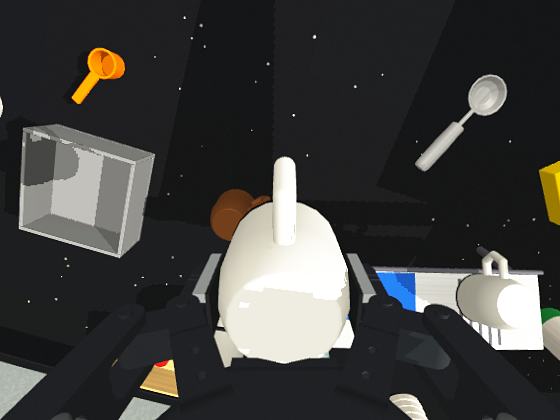

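```bash
python3 - <<'E'
from h import *
for c in ['scene0','side0','r']:
    D=np.load(f'{c}.npz');im,d=D['im'].astype(int),D['d']
    if c=='r': full=D['full']
    else:
        full=np.zeros(d.shape+(3,));full[d>0]=cloud(c[:-1],D['d'],d>0)
    rk=((full>[.53,.0,.07])&(full<[.72,.36,.15])).all(-1)&(d>0)
    blue=rk&(im[...,2]>im[...,0]*1.4)&(im[...,2]>60)
    for dg in [14,17,20]:
        u=np.radians(dg);n=np.r_[-np.sin(np.radians(28))*np.array([np.cos(u),np.sin(u)]),np.cos(np.radians(28))]
        uy=np.array([-np.sin(u),np.cos(u),0]);ux=np.cross(uy,n)
        B=full[blue];A=full[rk];A=A[abs((A-B.mean(0))@n)<.012]
        f=lambda X,v:np.percentile(X@v,[1.5,98.5]).round(4)
        off=np.median(B@n);ctr=f(B,ux).mean()*ux+f(B,uy).mean()*uy+off*n
        print(c,dg,'pad x',f(B,ux),'y',f(B,uy),'n',off.round(4),(B@n).std().round(4),'centre',ctr.round(4),'board',f(A,ux),f(A,uy))
        # low-edge line: lowest x per y bin
        y=A@uy;x=A@ux;L=[(t+.005,x[(y>t)&(y<t+.01)].min()) for t in np.arange(y.min(),y.max()-.01,.01) if ((y>t)&(y<t+.01)).sum()>5]
        L=np.array(L);print('   edge slope deg',np.degrees(np.arctan(np.polyfit(L[:,0],L[:,1],1)[0])).round(2),np.median(L[:,1]).round(4))
# held cup from wrist
D=np.load('r.npz');full=D['full'];st=ctrl.read_state()
H=full[150:360,200:360].reshape(-1,3);H=H[(H[:,2]>.24)]
print('held cup z range',np.percentile(H[:,2],[1,50,99]))
E
```

```text
scene0 14 pad x [0.5641 0.6254] y [-0.0811  0.0025] n -0.1983 0.0029 centre [0.6094 0.1114 0.1041] board [0.5614 0.6605] [-0.1226  0.1609]
   edge slope deg 7.16 0.562
scene0 17 pad x [0.5621 0.6223] y [-0.1137 -0.0295] n -0.197 0.0029 centre [0.6094 0.1114 0.1041] board [0.56   0.6586] [-0.1559  0.1274]
   edge slope deg 9.5 0.5601
scene0 20 pad x [0.5576 0.6181] y [-0.1454 -0.0616] n -0.1949 0.0031 centre [0.6091 0.1116 0.1039] board [0.5546 0.6603] [-0.1884  0.0931]
   edge slope deg 12.5 0.5585
side0 14 pad x [0.5731 0.6292] y [-0.0799  0.0041] n -0.1975 0.0014 centre [0.6142 0.1141 0.1078] board [0.5643 0.661 ] [-0.1121  0.1707]
   edge slope deg 1.62 0.568
side0 17 pad x [0.5697 0.6267] y [-0.1125 -0.0295] n -0.196 0.0013 centre [0.6139 0.1134 0.1077] board [0.565  0.6614] [-0.1456  0.1362]
   edge slope deg 2.81 0.5653
side0 20 pad x [0.5642 0.6234] y [-0.145 -0.063] n -0.1936 0.0014 centre [0.6137 0.1127 0.1078] board [0.5594 0.6642] [-0.1788  0.1016]
   edge slope deg 5.99 0.5684
r 14 pad x [0.5699 0.6133] y [-0.0402  0.0048] n -0.1969 0.0008 centre [0.6008 0.1316 0.1039] board [0.5605 0.6566] [-0.0833  0.1676]
   edge slope deg -12.32 0.5607
r 17 pad x [0.568  0.6125] y [-0.0715 -0.0276] n -0.1961 0.0008 centre [0.6009 0.1319 0.1039] board [0.5618 0.6589] [-0.1182  0.1343]
   edge slope deg -10.82 0.5621
r 20 pad x [0.5647 0.6102] y [-0.1027 -0.0596] n -0.1946 0.0009 centre [0.601  0.1324 0.1039] board [0.5591 0.6629] [-0.1528  0.1009]
   edge slope deg -7.28 0.5624
held cup z range [0.27061695 0.32645228 0.3595291 ]
```

```bash
python3 -c "
from h import *
go([.6214,.1156,.29],np.radians(197));go([.6214,.1156,.165],np.radians(197))"
```

```text
go tx ty tz twist [-0.2562  0.1984  0.0006] 0.0073 yaw now -2.8218 pos [ 0.5129 -0.0457  0.2904] q6 -2.05
go tx ty tz twist [-0.2562  0.1984  0.209 ] 0.0073 yaw now -2.8218 pos [ 0.5129 -0.0457  0.2904] q6 -2.05
```

```bash
python3 -m pendant '[{"tx":-0.256,"ty":0.198,"tz":0,"twist":0.007},{"tx":-0.256,"ty":0.198,"tz":0,"twist":0.007},{"tx":-0.256,"ty":0.198,"tz":0,"twist":0.007},{"tx":-0.256,"ty":0.198,"tz":0,"twist":0.007},{"tx":-0.256,"ty":0.198,"tz":0,"twist":0.007},{"tx":-0.256,"ty":0.198,"tz":0.07,"twist":0.007},{"tx":-0.256,"ty":0.198,"tz":0.14,"twist":0.007},{"tx":-0.256,"ty":0.198,"tz":0.2,"twist":0.007},{"tx":-0.256,"ty":0.198,"tz":0.209,"twist":0.007},{"tx":-0.256,"ty":0.198,"tz":0.209,"twist":0.007}]' 0
python3 -c "
from h import *
go([.6214,.1156,.150],np.radians(197));go([.6055,.1107,.129],np.radians(197))"
```

```text
clock: 7.5
position: [0.6212, 0.1164, 0.1656]
eef_rot: [3.141, -0.001, -2.842]
wrist_force: [0.5, -0.2, -1.4]
opening: 0.0589
finger_force: 66.0
go tx ty tz twist [ 0.0001 -0.0014  0.0259] 0.001 yaw now -2.8416 pos [0.6212 0.1164 0.1656] q6 -1.74
go tx ty tz twist [ 0.0278 -0.0014  0.061 ] 0.001 yaw now -2.8416 pos [0.6212 0.1164 0.1656] q6 -1.74
```

```bash
python3 -m pendant '[{"tx":0,"ty":-0.001,"tz":0.012,"twist":0},{"tx":0,"ty":-0.001,"tz":0.022,"twist":0},{"tx":0.003,"ty":-0.001,"tz":0.027,"twist":0},{"tx":0.006,"ty":-0.001,"tz":0.031,"twist":0},{"tx":0.009,"ty":-0.001,"tz":0.035,"twist":0},{"tx":0.012,"ty":-0.001,"tz":0.039,"twist":0},{"tx":0.014,"ty":-0.001,"tz":0.043,"twist":0}]' 0
cat > c.py <<'E'
from h import *
import sys
st=ctrl.read_state();im,d=camera('wrist');cv2.imwrite(f'pics/{sys.argv[1]}.png',im[...,::-1])
full=np.zeros(d.shape+(3,));full[d>0]=cloud('wrist',d,d>0,st)
s=silhouettes('cup','wrist')[0];P=full[s['region']&(d>0)]
# cup's flat bottom: points high up, plane fit
R=Ro.from_euler('xyz',st['eef_rot']);T=R.inv().apply(P-st['position'])
print(s['score'],s['extent'],'n',len(T))
np.savez('c.npz',T=T,P=P,im=im,full=full,d=d)
from scipy.optimize import least_squares
n0=np.array([0,0,1.])
Q=P[P[:,2]>np.percentile(P[:,2],60)]
rng=np.random.default_rng(0);best=0
for _ in range(3000):
    a=P[rng.choice(len(P),3)];n=np.cross(a[1]-a[0],a[2]-a[0]);l=np.linalg.norm(n)
    if l<1e-5: continue
    n/=l;n*=np.sign(n[2])
    if n[2]<.8: continue
    k=abs((P-a[0])@n)<.0012
    if k.sum()>best:best=k.sum();kb=k
Q=P[kb];n=np.linalg.svd(Q-Q.mean(0),full_matrices=False)[2][2];n*=np.sign(n[2])
print('cup axis',n,'tilt',np.degrees(np.arccos(n[2])),'dir',np.degrees(np.arctan2(-n[1],-n[0])),best,'top centre',Q.mean(0))
u=np.radians(17);nb=np.array([-.4695*np.cos(u),-.4695*np.sin(u),.8829]);uy=np.array([-np.sin(u),np.cos(u),0]);ux=np.cross(uy,nb)
m=Q.mean(0)-.064*n-np.array([.613,.113,.107]);print('mouth in pad',(m@ux).round(4),(m@uy).round(4),(m@nb).round(4),'angle to board',np.degrees(np.arccos(n@nb)))
E
python3 c.py w5
```

```text
clock: 8.2
position: [0.6147, 0.1133, 0.1422]
eef_rot: [-3.141, 0.005, -2.842]
wrist_force: [-7.3, -1.1, 20.8]
opening: 0.0588
finger_force: 68.4
0.76 [0.1, 70.9, 103.9, 150.9] n 7401
cup axis [-0.00281359  0.01681596  0.99985464] tilt 0.9769242650484409 dir -80.5014646090126 1990 top centre [ 0.59817102 -0.08583707  0.06265299]
mouth in pad -0.1148 -0.1869 -0.0616 angle to board 28.14864889201777
```

```bash
sed -i "s/^s=silhouettes.*/M=np.zeros(d.shape,bool);M[140:380,205:365]=1;M\&=(np.linalg.norm(full-st['position'],axis=-1)<.075)\&(d>0)\&(np.ptp(im.astype(int),axis=-1)<40);P=full[M]/; s/^print(s\['score.*/print(len(P))/; s/\['score'\]//" c.py; python3 c.py w6; python3 -c "
from h import *
go([.6055,.1107,.129],np.radians(197))"
```

```text
26623
cup axis [-0.1262276  -0.03772798  0.99128361] tilt 7.570454566663049 dir 16.640799218846233 9403 top centre [0.60755172 0.11087546 0.18208483]
mouth in pad 0.0078 -0.0005 0.0091 angle to board 20.436872784168287
go tx ty tz twist [0.0157 0.0004 0.0219] 0.0009 yaw now -2.842 pos [0.6145 0.1133 0.1422] q6 -1.75
```

View pics/w6.png

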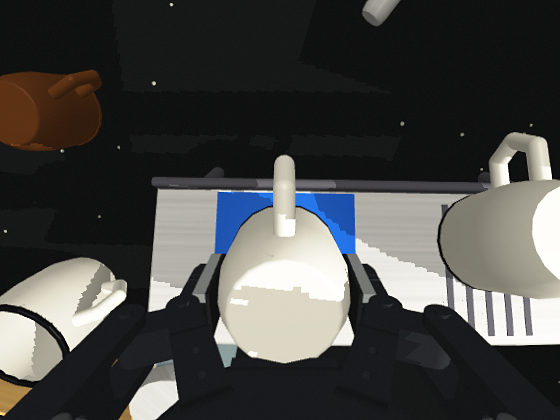

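The picture shows the held cup centred over the blue pad (216–355, 192–255), already pivoting in the grip. The axis tilt is 7.6° in the right direction, so I continue.

```bash
python3 -m pendant '[{"tx":0.003,"ty":0,"tz":0.004,"twist":0},{"tx":0.006,"ty":0,"tz":0.008,"twist":0},{"tx":0.009,"ty":0,"tz":0.012,"twist":0},{"tx":0.012,"ty":0,"tz":0.015,"twist":0},{"tx":0.014,"ty":0,"tz":0.018,"twist":0},{"tx":0.014,"ty":0,"tz":0.018,"twist":0}]' 0; python3 c.py w7
```

```text
clock: 8.95
position: [0.6068, 0.1108, 0.1311]
eef_rot: [-3.141, 0.005, -2.842]
wrist_force: [-1.4, 0.4, 13.7]
opening: 0.0589
finger_force: 70.4
25703
cup axis [-0.38692349 -0.11796203  0.9145355 ] tilt 23.860152603071874 dir 16.95498127813772 10626 top centre [0.59393872 0.10660616 0.16938345]
mouth in pad 0.0069 -0.0006 0.0007 angle to board 4.165231349563379
```

```bash
python3 -m pendant '[{"tx":0.003,"ty":0,"tz":0.003,"twist":0},{"tx":0.005,"ty":0,"tz":0.006,"twist":0},{"tx":0.005,"ty":0,"tz":0.008,"twist":0},{"tx":0.005,"ty":0,"tz":0.008,"twist":0}]' 0; python3 c.py w8
```

```text
clock: 9.4
position: [0.6042, 0.1099, 0.1275]
eef_rot: [-3.14, 0.006, -2.842]
wrist_force: [-7.0, -0.9, 22.8]
opening: 0.0586
finger_force: 72.1
25424
cup axis [-0.44969057 -0.13351735  0.88314863] tilt 27.97545461218984 dir 16.536647683746825 10711 top centre [0.58985288 0.10550737 0.16518492]
mouth in pad 0.0058 -0.0006 -0.0012 angle to board 0.48607370663716787
```

```bash
python3 -m pendant '[{"tx":0,"ty":0,"tz":-0.001,"twist":0},{"tx":0,"ty":0,"tz":-0.002,"twist":0},{"tx":0,"ty":0,"tz":-0.002,"twist":0}]' 0; python3 c.py w9;  python3 -m pendant '[{"tx":0,"ty":0,"tz":0,"twist":0},{"tx":0,"ty":0,"tz":0,"twist":0},{"tx":0,"ty":0,"tz":0,"twist":0},{"tx":0,"ty":0,"tz":0,"twist":0},{"tx":0,"ty":0,"tz":0,"twist":0},{"tx":0,"ty":0,"tz":0,"twist":0}]' 1; python3 c.py w10
```

```text
clock: 9.75
position: [0.6041, 0.1099, 0.1277]
eef_rot: [-3.141, 0.006, -2.842]
wrist_force: [0.1, 0.1, 13.6]
opening: 0.0588
finger_force: 71.3
25413
cup axis [-0.44223971 -0.13552509  0.88659855] tilt 27.551114479484074 dir 17.03777013763872 10690 top centre [0.59003403 0.10528013 0.165323  ]
mouth in pad 0.0055 -0.0006 -0.0011 angle to board 0.6264919454117353
clock: 10.4
position: [0.6027, 0.1097, 0.1249]
eef_rot: [3.142, -0.0, -2.842]
wrist_force: [-0.1, -0.3, -0.0]
opening: 0.0854
finger_force: 0.0
11900
cup axis [-0.45084767 -0.13365663  0.88253741] tilt 28.050018438298046 dir 16.51278872782511 6672 top centre [0.6394601  0.12084449 0.12050513]
mouth in pad 0.0308 -0.0005 -0.065 angle to board 0.4928331223954559
```

```bash
python3 -m pendant '[{"tx":0,"ty":0,"tz":-0.05,"twist":0},{"tx":0,"ty":0,"tz":-0.12,"twist":0},{"tx":0,"ty":0,"tz":-0.2,"twist":0},{"tx":0,"ty":0,"tz":-0.26,"twist":0},{"tx":0,"ty":0,"tz":-0.26,"twist":0}]' 1; python3 r.py w11
```

```text
clock: 10.95
position: [0.6039, 0.1099, 0.2868]
eef_rot: [-3.14, 0.009, -2.842]
wrist_force: [0.9, 0.3, -0.5]
opening: 0.0856
finger_force: 0.0
4196 [0.61325781 0.11370461 0.10714501]
pad rect ((0.6132126450538635, 0.1135401725769043), (0.051864661276340485, 0.08579670637845993), 15.900242805480957)
10894 n [-0.44452236 -0.13734365  0.88517602] slope 27.726809644241513 dir 17.16953002697708 plane z at rect centre 0.10654932802291499
pad extents [0.56947331 0.62605185] [-0.11453892 -0.0302819 ]
pad centre [0.61309815 0.11364049 0.1065074 ]
```

View pics/w11.png

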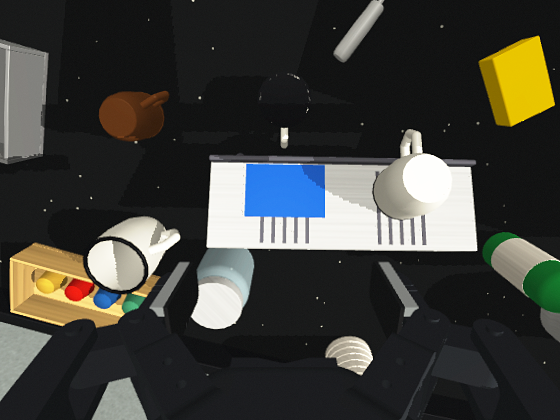

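The picture shows the pad empty (245–325, 165–216). After release the cup slid, tipped over the lip and now stands on the counter near (285,100), with the black rim visible, so it is probably mouth up. I'll measure it from the depth.

```bash
python3 - <<'E'
from h import *
D=np.load('r.npz');full=D['full'];im=D['im'];st=ctrl.read_state()
s=full[60:150,250:320]
for r in range(64,150,6): print(r,[f"{int(full[r,c,2]*1000)}/{im[r,c].mean():.0f}" for c in range(252,320,6)])
Q=s[(s[...,2]>.055)&(s[...,2]<.09)&(s[...,0]>.3)];print(len(Q),Q.mean(0),Q.min(0),Q.max(0))
H=s[(s[...,2]>.02)&(s[...,2]<.055)];print(len(H),H.mean(0),H.min(0),H.max(0))
print(full[98,285],full[135,284])
for n in ['cup','scoop']:
    for q in silhouettes(n,'wrist'): print(n,q['score'],q['extent'])
E
```

```text
64 ['-1/24', '0/26', '0/25', '0/27', '-2/25', '0/25', '0/26', '-1/27', '0/18', '-1/20', '-1/19', '0/18']
70 ['0/26', '0/24', '-1/27', '-2/25', '-1/25', '-1/27', '-2/27', '0/26', '0/17', '-1/20', '-1/18', '-1/18']
76 ['0/23', '0/18', '0/25', '64/26', '63/40', '62/27', '64/25', '63/147', '0/21', '1/19', '0/18', '-1/19']
82 ['0/20', '-1/18', '62/26', '62/25', '62/26', '62/25', '62/26', '63/28', '63/26', '62/20', '-1/19', '0/17']
88 ['-2/18', '0/18', '62/24', '61/24', '61/24', '61/24', '61/24', '63/24', '62/24', '62/25', '-1/17', '-1/20']
94 ['0/19', '63/23', '61/24', '62/23', '63/22', '62/24', '64/25', '61/25', '62/23', '62/24', '-1/26', '-1/27']
100 ['-1/18', '62/22', '63/23', '62/22', '61/25', '63/22', '61/23', '62/23', '62/24', '63/22', '-1/26', '-1/26']
106 ['-1/17', '64/19', '64/19', '62/17', '63/19', '64/20', '63/20', '62/17', '63/17', '63/17', '-1/18', '0/18']
112 ['0/18', '-1/19', '62/17', '64/18', '62/16', '62/17', '62/18', '62/19', '62/17', '62/134', '0/19', '0/20']
118 ['0/19', '0/19', '0/17', '63/19', '63/17', '62/17', '63/17', '61/18', '63/18', '-1/19', '0/17', '0/19']
124 
[... 192 characters left out ...]
0', '0/19', '0/19']
136 ['0/18', '0/18', '-2/19', '-1/16', '0/26', '48/216', '0/103', '0/27', '0/26', '0/25', '-1/26', '0/26']
142 ['0/17', '0/19', '0/19', '-1/17', '0/18', '46/158', '0/30', '0/27', '-3/25', '0/26', '-1/28', '0/26']
148 ['-1/18', '0/20', '0/16', '0/19', '-1/19', '-2/29', '-1/16', '0/18', '-1/18', '0/19', '-2/19', '0/17']
2387 [0.52438439 0.08563331 0.06306003] [0.49526421 0.05556821 0.06041666] [0.55490311 0.11592791 0.06570409]
139 [0.56653255 0.09848824 0.04555657] [0.55453243 0.09165852 0.03117661] [0.58107609 0.10542011 0.05015341]
[0.52260067 0.08604395 0.06384264] [0.56334876 0.09753347 0.04821411]
cup 0.92 [256.1, 70.7, 310.8, 146.6]
cup 0.7 [99.0, 92.4, 169.6, 142.0]
```

The depth shows a flat black disc at z = 63 mm, centred at (0.525, 0.086), with the handle below it pointing at 17°. So the cup stands mouth up on the counter and has to be turned over. The plan is to grip it and pivot it in the jaws by pressing its base edge on the rack's lip, then press it flat on the counter. I'll then re-rack it touching the lip, handle uphill, so that it can't gather speed.

```bash
python3 -c "
from h import *
go([.5248,.0857,.030],np.radians(197))"
```

```text
go tx ty tz twist [ 1.349e-01 -1.000e-04  4.168e-01] 0.0009 yaw now -2.842 pos [0.6024 0.1097 0.28  ] q6 -1.75
```

```bash
python3 -m pendant '[{"tx":0.08,"ty":0,"tz":0,"twist":0},{"tx":0.135,"ty":0,"tz":0,"twist":0},{"tx":0.135,"ty":0,"tz":0.06,"twist":0},{"tx":0.135,"ty":0,"tz":0.14,"twist":0},{"tx":0.135,"ty":0,"tz":0.22,"twist":0},{"tx":0.135,"ty":0,"tz":0.3,"twist":0},{"tx":0.135,"ty":0,"tz":0.37,"twist":0},{"tx":0.135,"ty":0,"tz":0.41,"twist":0},{"tx":0.135,"ty":0,"tz":0.416,"twist":0},{"tx":0.135,"ty":0,"tz":0.416,"twist":0}]' 1
python3 -m pendant '[{"tx":0,"ty":0,"tz":0,"twist":0},{"tx":0,"ty":0,"tz":0,"twist":0},{"tx":0,"ty":0,"tz":0,"twist":0},{"tx":0,"ty":0,"tz":0,"twist":0},{"tx":0,"ty":0,"tz":0,"twist":0},{"tx":0,"ty":0,"tz":0,"twist":0},{"tx":0,"ty":0,"tz":0,"twist":0}]' 0
```

```text
clock: 12.1
position: [0.5248, 0.0858, 0.0308]
eef_rot: [3.141, -0.002, -2.842]
wrist_force: [0.1, -0.6, -0.4]
opening: 0.0854
finger_force: 0.0
clock: 12.8
position: [0.5262, 0.086, 0.0333]
eef_rot: [-3.141, 0.003, -2.842]
wrist_force: [-3.1, 0.3, 7.7]
opening: 0.0594
finger_force: 64.5
```

```bash
python3 -m pendant '[{"tx":0.02,"ty":0,"tz":-0.01,"twist":0},{"tx":0.09,"ty":0,"tz":-0.015,"twist":0},{"tx":0.1,"ty":0,"tz":-0.06,"twist":0},{"tx":0.1,"ty":0,"tz":-0.14,"twist":0.05},{"tx":0.1,"ty":0,"tz":-0.22,"twist":0.1},{"tx":0.1,"ty":0,"tz":-0.3,"twist":0.15},{"tx":0.1,"ty":0,"tz":-0.3,"twist":0.2},{"tx":0.1,"ty":0,"tz":-0.3,"twist":0.25},{"tx":0.1,"ty":0,"tz":-0.3,"twist":0.3},{"tx":0.1,"ty":0,"tz":-0.3,"twist":0.35}]' 0
python3 -m pendant '[{"tx":0,"ty":0,"tz":0,"twist":0.05},{"tx":0,"ty":0,"tz":0,"twist":0.1},{"tx":0,"ty":0,"tz":0,"twist":0.15},{"tx":0,"ty":0,"tz":0,"twist":0.2},{"tx":0,"ty":0,"tz":0,"twist":0.25},{"tx":0,"ty":0,"tz":0,"twist":0.3},{"tx":0,"ty":0,"tz":0,"twist":0.35},{"tx":0,"ty":0,"tz":0,"twist":0.4},{"tx":0,"ty":0,"tz":0,"twist":0.45},{"tx":0,"ty":0,"tz":0,"twist":0.5}]' 0
python3 -c "
from h import *
go([.5,.05,.2],np.radians(17))"
```

```text
clock: 13.8
position: [0.4679, 0.0681, 0.2124]
eef_rot: [3.14, 0.001, 2.385]
wrist_force: [-0.1, -0.4, -1.0]
opening: 0.0601
finger_force: 65.5
clock: 14.8
position: [0.4679, 0.0681, 0.2123]
eef_rot: [3.141, -0.001, 0.885]
wrist_force: [0.2, -0.2, -2.1]
opening: 0.0596
finger_force: 65.5
go tx ty tz twist [0.0105 0.0605 0.0205] 0.1872 yaw now 0.885 pos [0.4679 0.0681 0.2123] q6 0.75
```

```bash
python3 -m pendant '[{"tx":0.05,"ty":-0.035,"tz":0,"twist":0.05},{"tx":0.1,"ty":-0.035,"tz":0.03,"twist":0.1},{"tx":0.15,"ty":-0.035,"tz":0.06,"twist":0.15},{"tx":0.16,"ty":-0.035,"tz":0.1,"twist":0.187},{"tx":0.16,"ty":-0.035,"tz":0.112,"twist":0.187},{"tx":0.16,"ty":-0.035,"tz":0.112,"twist":0.187}]' 0
cat > p.py <<'E'
from h import *
import sys
st=ctrl.read_state();im,d=camera('wrist');cv2.imwrite(f'pics/{sys.argv[1]}.png',im[...,::-1])
full=np.zeros(d.shape+(3,));full[d>0]=cloud('wrist',d,d>0,st)
u=np.radians(17);ax=np.array([np.cos(u),np.sin(u),0]);ly=np.array([-np.sin(u),np.cos(u),0])
D=full-st['position'];L=np.stack([D@ax,D@ly,D[...,2]-.0095],-1)*1000
k=(d>0)&(abs(L[...,1])<4)&(np.hypot(L[...,0],L[...,2])<85)
Q=L[k];i=np.argsort(np.nonzero(k)[0],kind='stable')
print('TCP along',(st['position']@ax).round(4),'lat',(st['position']@ly).round(4),'z',st['position'][2].round(4),'F',(st['wrist_force']@ax).round(1),st['wrist_force'][2].round(1))
print('profile (along,z rel pivot):',[tuple(x.astype(int)) for x in Q[::max(1,len(Q)//40)][:,[0,2]]])
E
python3 p.py q1
```

```text
clock: 15.4
position: [0.5114, 0.1557, 0.144]
eef_rot: [-3.142, 0.001, 0.308]
wrist_force: [-0.9, 0.1, -1.7]
opening: 0.0593
finger_force: 65.5
TCP along 0.5346 lat -0.0007 z 0.144 F -0.8 -1.7
profile (along,z rel pivot): [(np.int64(58), np.int64(-61)), (np.int64(53), np.int64(-54)), (np.int64(31), np.int64(-23)), (np.int64(32), np.int64(-9)), (np.int64(32), np.int64(0)), (np.int64(32), np.int64(8)), (np.int64(32), np.int64(14)), (np.int64(32), np.int64(20)), (np.int64(29), np.int64(19)), (np.int64(28), np.int64(20)), (np.int64(25), np.int64(21)), (np.int64(22), np.int64(19)), (np.int64(20), np.int64(21)), (np.int64(17), np.int64(20)), (np.int64(15), np.int64(21)), (np.int64(11), np.int64(21)), (np.int64(8), np.int64(20)), (np.int64(5), np.int64(20)), (np.int64(1), np.int64(19)), (np.int64(-1), np.int64(20)), (np.int64(-3), np.int64(20)), (np.int64(-7), np.int64(20)), (np.int64(-11), np.int64(20)), (np.int64(-14), np.int64(20)), (np.int64(-17), np.int64(21)), (np.int64(-22), np.int64(20)), (np.int64(-25), np.int64(20)), (np.int64(11), np.int64(57)), (np.int64(11), np.int64(58)), (np.int64(12), np.int64(61)), (np.int64(11), np.int64(62)), (np.int64(12), np.int64(64)), (np.int64(11), np.int64(64)), (np.int64(11), np.int64(66)), (np.int64(12), np.int64(67)), (np.int64(11), np.int64(67)), (np.int64(10), np.int64(68)), (np.int64(11), np.int64(70)), (np.int64(11), np.int64(71)), (np.int64(12), np.int64(73)), (np.int64(11), np.int64(73))]
```

```bash
python3 -m pendant '[{"tx":0,"ty":0.08,"tz":0,"twist":0.003},{"tx":0.03,"ty":0.082,"tz":0,"twist":0.003},{"tx":0.051,"ty":0.082,"tz":0,"twist":0.003},{"tx":0.051,"ty":0.082,"tz":0.01,"twist":0.003},{"tx":0.051,"ty":0.082,"tz":0.018,"twist":0.003},{"tx":0.051,"ty":0.082,"tz":0.018,"twist":0.003}]' 0
python3 p.py q2 | head -1
```

```text
clock: 16.05
position: [0.5556, 0.118, 0.1341]
eef_rot: [3.141, -0.001, 0.296]
wrist_force: [-0.1, -1.5, 3.0]
opening: 0.0595
finger_force: 66.2
TCP along 0.5658 lat -0.0496 z 0.1341 F -0.5 3.0
```

```bash
python3 -m pendant '[{"tx":-0.008,"ty":0,"tz":0.007,"twist":0},{"tx":-0.016,"ty":0,"tz":0.013,"twist":0},{"tx":-0.024,"ty":0,"tz":0.02,"twist":0},{"tx":-0.031,"ty":0,"tz":0.028,"twist":0},{"tx":-0.036,"ty":0,"tz":0.037,"twist":0},{"tx":-0.04,"ty":0,"tz":0.046,"twist":0},{"tx":-0.04,"ty":0,"tz":0.046,"twist":0}]' 0
python3 p.py q3 | sed 's/np.int64//g'
```

```text
clock: 16.8
position: [0.533, 0.111, 0.1085]
eef_rot: [3.141, -0.003, 0.295]
wrist_force: [-12.7, -5.2, 27.5]
opening: 0.0597
finger_force: 76.2
TCP along 0.5422 lat -0.0497 z 0.1085 F -13.7 27.5
profile (along,z rel pivot): [((84), (-6)), ((81), (-8)), ((77), (-10)), ((73), (-11)), ((69), (-15)), ((64), (-17)), ((59), (-21)), ((54), (-23)), ((49), (-22)), ((47), (-12)), ((45), (-2)), ((42), (2)), ((40), (7)), ((38), (11)), ((36), (14)), ((32), (16)), ((31), (20)), ((29), (22)), ((28), (26)), ((25), (27)), ((23), (29)), ((23), (33)), ((20), (34)), ((19), (36)), ((18), (38)), ((16), (39)), ((9), (34)), ((0), (28)), ((-10), (20)), ((-25), (9)), ((10), (56)), ((11), (60)), ((10), (61)), ((11), (63)), ((11), (64)), ((11), (66)), ((12), (69)), ((10), (69)), ((11), (70)), ((11), (72)), ((11), (73))]
```

```bash
python3 -m pendant '[{"tx":-0.003,"ty":0,"tz":0.008,"twist":0},{"tx":-0.005,"ty":0,"tz":0.015,"twist":0},{"tx":-0.005,"ty":0,"tz":0.022,"twist":0},{"tx":-0.004,"ty":0,"tz":0.029,"twist":0},{"tx":-0.003,"ty":0,"tz":0.036,"twist":0},{"tx":-0.003,"ty":0,"tz":0.036,"twist":0}]' 0
python3 p.py q4 | sed 's/np.int64//g'
```

```text
clock: 17.45
position: [0.5291, 0.1101, 0.0842]
eef_rot: [-3.141, 0.004, 0.295]
wrist_force: [-17.5, -6.5, 12.2]
opening: 0.0596
finger_force: 62.8
TCP along 0.5382 lat -0.0494 z 0.0842 F -18.7 12.2
profile (along,z rel pivot): [((83), (13)), ((81), (12)), ((78), (12)), ((75), (10)), ((71), (7)), ((68), (5)), ((64), (3)), ((60), (1)), ((55), (0)), ((52), (2)), ((49), (5)), ((47), (12)), ((44), (15)), ((42), (18)), ((40), (22)), ((37), (22)), ((35), (24)), ((32), (26)), ((31), (29)), ((27), (30)), ((25), (31)), ((22), (32)), ((19), (33)), ((17), (35)), ((15), (36)), ((12), (37)), ((9), (38)), ((8), (40)), ((5), (41)), ((2), (42)), ((0), (43)), ((10), (56)), ((12), (60)), ((11), (61)), ((12), (64)), ((12), (65)), ((12), (67)), ((11), (68)), ((11), (70)), ((11), (71)), ((11), (73))]
```

```bash
python3 -m pendant '[{"tx":0.004,"ty":0,"tz":0.007,"twist":0},{"tx":0.008,"ty":0,"tz":0.015,"twist":0},{"tx":0.013,"ty":0,"tz":0.023,"twist":0},{"tx":0.017,"ty":0,"tz":0.03,"twist":0},{"tx":0.017,"ty":0,"tz":0.03,"twist":0}]' 0
python3 p.py q5 | sed 's/np.int64//g'
```

```text
clock: 18.0
position: [0.5372, 0.1128, 0.0644]
eef_rot: [-3.141, 0.009, 0.295]
wrist_force: [-21.8, -8.0, 1.4]
opening: 0.0591
finger_force: 65.7
TCP along 0.5467 lat -0.0492 z 0.0644 F -23.2 1.4
profile (along,z rel pivot): [((77), (34)), ((75), (34)), ((73), (33)), ((71), (32)), ((68), (30)), ((66), (29)), ((63), (28)), ((60), (26)), ((58), (24)), ((54), (23)), ((51), (22)), ((47), (19)), ((44), (20)), ((42), (23)), ((40), (25)), ((36), (23)), ((36), (31)), ((34), (32)), ((32), (33)), ((29), (34)), ((27), (36)), ((24), (37)), ((21), (37)), ((19), (37)), ((15), (37)), ((12), (37)), ((10), (38)), ((6), (39)), ((1), (37)), ((-1), (38)), ((-4), (39)), ((10), (56)), ((12), (60)), ((12), (62)), ((12), (64)), ((12), (66)), ((11), (67)), ((12), (69)), ((12), (71)), ((12), (72)), ((11), (72))]
```

```bash
python3 -m pendant '[{"tx":0.006,"ty":0,"tz":0.007,"twist":0},{"tx":0.012,"ty":0,"tz":0.013,"twist":0},{"tx":0.019,"ty":0,"tz":0.018,"twist":0},{"tx":0.025,"ty":0,"tz":0.022,"twist":0},{"tx":0.03,"ty":0,"tz":0.025,"twist":0},{"tx":0.03,"ty":0,"tz":0.025,"twist":0}]' 0
python3 p.py q6 | sed 's/np.int64//g'
```

```text
clock: 18.65
position: [0.5531, 0.1178, 0.0481]
eef_rot: [-3.14, 0.013, 0.295]
wrist_force: [-23.5, -8.4, -6.2]
opening: 0.059
finger_force: 65.7
TCP along 0.5634 lat -0.0491 z 0.0481 F -24.9 -6.2
profile (along,z rel pivot): [((65), (53)), ((64), (54)), ((62), (51)), ((60), (50)), ((59), (51)), ((57), (50)), ((55), (48)), ((53), (47)), ((51), (46)), ((49), (46)), ((47), (44)), ((44), (43)), ((42), (42)), ((39), (40)), ((35), (38)), ((32), (36)), ((29), (35)), ((27), (37)), ((26), (39)), ((25), (41)), ((23), (41)), ((18), (39)), ((17), (41)), ((16), (43)), ((14), (43)), ((11), (43)), ((10), (45)), ((6), (44)), ((3), (44)), ((-2), (41)), ((12), (57)), ((13), (60)), ((11), (61)), ((12), (62)), ((13), (65)), ((13), (66)), ((12), (68)), ((13), (70)), ((14), (71)), ((12), (72)), ((13), (73))]
```

```bash
python3 -m pendant '[{"tx":-0.03,"ty":0,"tz":-0.005,"twist":0},{"tx":-0.07,"ty":0,"tz":-0.005,"twist":0},{"tx":-0.09,"ty":0,"tz":0,"twist":0},{"tx":-0.09,"ty":0,"tz":0.01,"twist":0},{"tx":-0.09,"ty":0,"tz":0.015,"twist":0}]' 0
python3 p.py q7 | sed 's/np.int64//g'
```

```text
clock: 19.2
position: [0.5064, 0.1033, 0.0419]
eef_rot: [3.142, -0.0, 0.295]
wrist_force: [-0.3, 0.3, -2.3]
opening: 0.0588
finger_force: 66.2
TCP along 0.5145 lat -0.0493 z 0.0419 F -0.2 -2.3
profile (along,z rel pivot): [((71), (46)), ((52), (-53)), ((45), (-53)), ((39), (-52)), ((31), (-51)), ((36), (-18)), ((34), (-9)), ((36), (8)), ((35), (12)), ((33), (15)), ((31), (18)), ((29), (20)), ((27), (22)), ((26), (25)), ((25), (28)), ((23), (31)), ((23), (33)), ((21), (35)), ((20), (37)), ((18), (39)), ((18), (41)), ((16), (42)), ((15), (43)), ((13), (44)), ((10), (43)), ((7), (43)), ((5), (44)), ((2), (43)), ((-3), (40)), ((10), (56)), ((11), (59)), ((13), (62)), ((11), (62)), ((12), (65)), ((12), (66)), ((12), (68)), ((11), (68)), ((11), (70)), ((11), (71)), ((11), (72)), ((12), (73))]
```

View pics/q7.png

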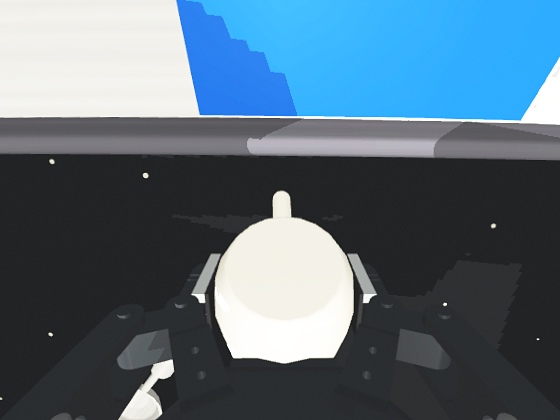

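The picture shows the held cup with its base up and tilted towards the rack (θ about 123°) and the handle under it. The teaspoon tip shows at (165,365), so I check its clearance.

```bash
python3 - <<'E'
from h import *
st=ctrl.read_state();im,d=camera('wrist')
full=np.zeros(d.shape+(3,));full[d>0]=cloud('wrist',d,d>0,st)
u=np.radians(17);ax=np.array([np.cos(u),np.sin(u),0]);ly=np.array([-np.sin(u),np.cos(u),0])
p=full[360:419,100:178].reshape(-1,3);p=p[(p[:,2]>.003)&(p[:,2]<.03)];a=p@ax;l=p@ly
print('rel TCP along',np.percentile(a,[2,50,98])-st['position']@ax,'lat',np.percentile(l,[2,50,98])-st['position']@ly,p[a.argmax()])
D=np.load('w.npz');f=D['full'];q=f[20:100,490:540].reshape(-1,3);q=q[(q[:,2]>.002)&(q[:,2]<.03)];print('spoon early view',q.min(0),q.max(0))
D=np.load('scene0.npz');sc=cloud('scene',D['d'],np.pad(np.ones((32,34),bool),((156,420-188),(238,560-272))));sc=sc[(sc[:,2]>.004)&(sc[:,2]<.03)];print('spoon scene',np.percentile(sc,[3,97],axis=0))
E
```

```text
rel TCP along [-0.15458961 -0.12108359 -0.08286301] lat [0.07647834 0.09829574 0.12783753] [0.40801778 0.15286    0.01997432]
spoon early view [0.38184526 0.1261919  0.00233183] [0.45856094 0.16581151 0.02147369]
spoon scene [[0.31583995 0.10471199 0.00422979]
 [0.45332113 0.21775211 0.02076244]]
```

```bash
python3 -m pendant '[{"tx":0,"ty":0,"tz":0.01,"twist":0},{"tx":-0.007,"ty":0,"tz":0.014,"twist":0},{"tx":-0.014,"ty":0,"tz":0.018,"twist":0},{"tx":-0.022,"ty":0,"tz":0.023,"twist":0},{"tx":-0.03,"ty":0,"tz":0.028,"twist":0},{"tx":-0.038,"ty":0,"tz":0.032,"twist":0},{"tx":-0.044,"ty":0,"tz":0.035,"twist":0}]' 0
python3 p.py q8 | sed 's/np.int64//g'
```

```text
clock: 20.0
position: [0.4834, 0.0956, 0.0231]
eef_rot: [3.14, -0.007, 0.294]
wrist_force: [6.2, -1.0, 11.5]
opening: 0.0589
finger_force: 71.7
TCP along 0.4903 lat -0.0499 z 0.0231 F 5.6 11.5
profile (along,z rel pivot): [((78), (-32)), ((73), (-33)), ((67), (-33)), ((62), (-32)), ((56), (-33)), ((51), (-32)), ((45), (-33)), ((46), (-5)), ((43), (-1)), ((39), (1)), ((35), (4)), ((33), (9)), ((35), (22)), ((33), (23)), ((30), (24)), ((28), (27)), ((26), (29)), ((24), (30)), ((22), (32)), ((20), (34)), ((19), (35)), ((17), (37)), ((16), (39)), ((14), (40)), ((12), (41)), ((10), (42)), ((9), (44)), ((7), (46)), ((6), (47)), ((4), (49)), ((9), (55)), ((10), (59)), ((11), (61)), ((11), (64)), ((11), (65)), ((11), (67)), ((11), (68)), ((9), (68)), ((11), (71)), ((11), (72)), ((11), (73))]
```

```bash
python3 -m pendant '[{"tx":-0.007,"ty":0,"tz":0.003,"twist":0},{"tx":-0.014,"ty":0,"tz":0.006,"twist":0},{"tx":-0.022,"ty":0,"tz":0.009,"twist":0},{"tx":-0.028,"ty":0,"tz":0.012,"twist":0}]' 0
python3 p.py q9 | sed 's/np.int64//g'
```

```text
clock: 20.45
position: [0.4698, 0.0911, 0.0176]
eef_rot: [3.139, -0.013, 0.294]
wrist_force: [10.6, 0.5, 29.9]
opening: 0.0592
finger_force: 79.9
TCP along 0.4759 lat -0.0502 z 0.0176 F 10.2 29.9
profile (along,z rel pivot): [((80), (-26)), ((75), (-29)), ((70), (-28)), ((64), (-27)), ((59), (-28)), ((53), (-27)), ((48), (-27)), ((51), (7)), ((48), (10)), ((44), (11)), ((41), (14)), ((37), (12)), ((35), (17)), ((34), (23)), ((33), (28)), ((32), (32)), ((30), (33)), ((27), (34)), ((26), (36)), ((24), (37)), ((21), (37)), ((19), (38)), ((17), (39)), ((15), (40)), ((13), (41)), ((10), (42)), ((8), (42)), ((6), (44)), ((4), (44)), ((2), (46)), ((10), (56)), ((11), (60)), ((11), (61)), ((11), (63)), ((10), (64)), ((10), (66)), ((10), (68)), ((10), (69)), ((10), (71)), ((11), (73)), ((10), (73))]
```

```bash
python3 -m pendant '[{"tx":-0.008,"ty":0,"tz":0.001,"twist":0},{"tx":-0.016,"ty":0,"tz":0.003,"twist":0},{"tx":-0.023,"ty":0,"tz":0.005,"twist":0},{"tx":-0.023,"ty":0,"tz":0.005,"twist":0}]' 0
python3 p.py q10 | sed 's/np.int64//g'
```

```text
clock: 20.9
position: [0.4559, 0.0871, 0.014]
eef_rot: [3.14, -0.011, 0.294]
wrist_force: [7.9, 1.6, 23.9]
opening: 0.0592
finger_force: 77.8
TCP along 0.4614 lat -0.05 z 0.014 F 8.0 23.9
profile (along,z rel pivot): [((81), (-23)), ((76), (-24)), ((71), (-24)), ((66), (-24)), ((60), (-23)), ((55), (-24)), ((50), (-24)), ((53), (11)), ((51), (16)), ((35), (-24)), ((30), (-24)), ((42), (22)), ((38), (22)), ((35), (23)), ((32), (23)), ((31), (27)), ((30), (32)), ((30), (35)), ((28), (37)), ((26), (39)), ((23), (39)), ((21), (40)), ((20), (42)), ((16), (41)), ((14), (42)), ((12), (43)), ((9), (43)), ((7), (44)), ((5), (45)), ((2), (45)), ((0), (46)), ((11), (59)), ((10), (60)), ((10), (63)), ((10), (64)), ((12), (67)), ((11), (68)), ((10), (69)), ((11), (71)), ((10), (72)), ((11), (74))]
```

```bash
python3 -m pendant '[{"tx":0,"ty":0,"tz":-0.003,"twist":0},{"tx":0,"ty":0,"tz":-0.004,"twist":0}]' 0
python3 -m pendant '[{"tx":0,"ty":0,"tz":0,"twist":0},{"tx":0,"ty":0,"tz":0,"twist":0},{"tx":0,"ty":0,"tz":0,"twist":0},{"tx":0,"ty":0,"tz":0,"twist":0},{"tx":0,"ty":0,"tz":-0.05,"twist":0},{"tx":0,"ty":0,"tz":-0.12,"twist":0},{"tx":0,"ty":0,"tz":-0.2,"twist":0},{"tx":0,"ty":0,"tz":-0.2,"twist":0}]' 1
python3 - <<'E'
from h import *
st=ctrl.read_state();im,d=camera('wrist');cv2.imwrite('pics/q11.png',im[...,::-1])
full=np.zeros(d.shape+(3,));full[d>0]=cloud('wrist',d,d>0,st)
k=(d>0)&(np.hypot(full[...,0]-.46,full[...,1]-.088)<.1)&(full[...,2]>.004)&(full[...,2]<.08)&(im.min(-1)>60)
P=full[k];print(len(P),np.percentile(P,[1,50,99],axis=0).round(4))
T=P[P[:,2]>.060];print('top',len(T),cv2.minEnclosingCircle(T[:,:2].astype(np.float32)),T[:,2].std())
H=P[P[:,2]<.055];print(cupfit(P))
E
```

```text
clock: 21.15
position: [0.4537, 0.0869, 0.0148]
eef_rot: [3.141, -0.005, 0.294]
wrist_force: [4.3, 1.2, 5.5]
opening: 0.0588
finger_force: 76.2
clock: 21.95
position: [0.4542, 0.087, 0.1388]
eef_rot: [3.14, -0.009, 0.294]
wrist_force: [0.3, 0.3, -0.3]
opening: 0.0856
finger_force: 0.0
6497 [[0.3928 0.06   0.0086]
 [0.4502 0.0956 0.0545]
 [0.4947 0.1606 0.0643]]
top 2707 ((0.44470831751823425, 0.08353859186172485), 0.02384330704808235) 0.0008263791414982013
(array([0.42769083, 0.11997773]), 1485, array([ 0.02363543, -0.0068927 ]), array([0.4453649 , 0.08386744]))
```

```bash
python3 -c "
from h import *
go([.445,.0838,.0205],np.radians(17))"
```

```text
go tx ty tz twist [-0.0154  0.0008  0.1923] -0.0008 yaw now 0.2943 pos [0.4531 0.0869 0.1359] q6 1.39
```

```bash
python3 -m pendant '[{"tx":-0.015,"ty":0.001,"tz":0.05,"twist":0},{"tx":-0.015,"ty":0.001,"tz":0.12,"twist":0},{"tx":-0.015,"ty":0.001,"tz":0.17,"twist":0},{"tx":-0.015,"ty":0.001,"tz":0.192,"twist":0},{"tx":-0.015,"ty":0.001,"tz":0.192,"twist":0}]' 1
python3 -m pendant '[{"tx":0,"ty":0,"tz":0,"twist":0},{"tx":0,"ty":0,"tz":0,"twist":0},{"tx":0,"ty":0,"tz":0,"twist":0},{"tx":0,"ty":0,"tz":0,"twist":0},{"tx":0,"ty":0,"tz":0,"twist":0},{"tx":0,"ty":0,"tz":0,"twist":0}]' 0
python3 -m pendant '[{"tx":0,"ty":0,"tz":-0.05,"twist":0},{"tx":0,"ty":0,"tz":-0.12,"twist":0},{"tx":0,"ty":0,"tz":-0.2,"twist":0},{"tx":0,"ty":0,"tz":-0.28,"twist":0},{"tx":0,"ty":0,"tz":-0.32,"twist":0},{"tx":0,"ty":0,"tz":-0.32,"twist":0}]' 0
python3 -c "
from h import *
go([.6196,.1157,.165],np.radians(17));s=ctrl.read_state()
"; python3 p.py q12 | sed 's/np.int64//g'
```

```text
clock: 22.5
position: [0.4417, 0.0833, 0.0156]
eef_rot: [-3.141, 0.005, 0.294]
wrist_force: [-0.2, 0.5, 0.1]
opening: 0.0853
finger_force: 0.0
clock: 23.1
position: [0.444, 0.0836, 0.0194]
eef_rot: [3.141, -0.002, 0.294]
wrist_force: [-3.0, -0.1, 7.9]
opening: 0.0589
finger_force: 63.1
clock: 23.7
position: [0.4446, 0.0837, 0.2142]
eef_rot: [3.14, -0.007, 0.294]
wrist_force: [-0.3, 0.6, -2.4]
opening: 0.0589
finger_force: 65.8
go tx ty tz twist [0.2939 0.0334 0.0842] -0.0007 yaw now 0.2944 pos [0.4446 0.0837 0.2142] q6 1.38
TCP along 0.4497 lat -0.05 z 0.2142 F -0.1 -2.4
profile (along,z rel pivot): [((58), (3)), ((54), (10)), ((51), (16)), ((49), (18)), ((46), (20)), ((29), (-16)), ((40), (21)), ((37), (21)), ((29), (8)), ((32), (21)), ((29), (21)), ((27), (21)), ((26), (24)), ((24), (27)), ((23), (29)), ((23), (33)), ((21), (34)), ((18), (34)), ((16), (34)), ((13), (33)), ((9), (33)), ((8), (34)), ((4), (33)), ((2), (34)), ((0), (33)), ((-3), (34)), ((-7), (34)), ((-10), (34)), ((10), (56)), ((9), (58)), ((11), (61)), ((11), (62)), ((11), (63)), ((11), (65)), ((11), (67)), ((10), (67)), ((10), (68)), ((11), (70)), ((11), (71)), ((11), (73)), ((11), (73))]
```

```bash
python3 -m pendant '[{"tx":0.08,"ty":0.033,"tz":0,"twist":0},{"tx":0.16,"ty":0.033,"tz":0,"twist":0},{"tx":0.24,"ty":0.033,"tz":0,"twist":0},{"tx":0.287,"ty":0.033,"tz":0.01,"twist":0},{"tx":0.287,"ty":0.033,"tz":0.06,"twist":0},{"tx":0.287,"ty":0.033,"tz":0.09,"twist":0},{"tx":0.287,"ty":0.033,"tz":0.095,"twist":0}]' 0
python3 p.py q13 | head -1
```

```text
clock: 24.45
position: [0.6124, 0.1143, 0.1487]
eef_rot: [-3.14, 0.007, 0.294]
wrist_force: [0.0, -0.4, -2.2]
opening: 0.0594
finger_force: 65.7
TCP along 0.6191 lat -0.0697 z 0.1487 F -0.1 -2.2
```

```bash
python3 -m pendant '[{"tx":0,"ty":0,"tz":0.012,"twist":0},{"tx":0,"ty":0,"tz":0.02,"twist":0},{"tx":-0.004,"ty":0,"tz":0.026,"twist":0},{"tx":-0.008,"ty":0,"tz":0.031,"twist":0},{"tx":-0.012,"ty":0,"tz":0.036,"twist":0},{"tx":-0.016,"ty":0,"tz":0.041,"twist":0},{"tx":-0.019,"ty":0,"tz":0.045,"twist":0},{"tx":-0.022,"ty":0,"tz":0.049,"twist":0},{"tx":-0.025,"ty":0,"tz":0.053,"twist":0}]' 0
python3 c.py q14; python3 p.py q15|head -1
```

```text
clock: 25.4
position: [0.6015, 0.1099, 0.1244]
eef_rot: [3.14, -0.007, 0.294]
wrist_force: [0.7, -3.0, 13.8]
opening: 0.0589
finger_force: 61.2
33983
cup axis [-0.44527641 -0.13109083  0.88574495] tilt 27.6566653997949 dir 16.40460109402081 8818 top centre [0.65283004 0.12382841 0.12762052]
mouth in pad 0.0457 -0.0016 -0.0652 angle to board 0.6206825734383619
TCP along 0.607 lat -0.0708 z 0.124 F -1.0 13.1
```

```bash
sed -i "s/^R=Ro.*/nb0=np.array([-.449,-.1373,.8829]);P=P[(P-np.array([.613,.113,.107]))@nb0>.035];T=P/" c.py; python3 -m pendant '[{"tx":-0.004,"ty":0,"tz":0.003,"twist":0},{"tx":-0.006,"ty":0,"tz":0.005,"twist":0},{"tx":-0.006,"ty":0,"tz":0.005,"twist":0}]' 0; python3 c.py q16; python3 p.py q17 | sed 's/np.int64//g'
```

```text
clock: 25.8
position: [0.5984, 0.1091, 0.122]
eef_rot: [3.14, -0.008, 0.294]
wrist_force: [0.8, -0.8, 17.1]
opening: 0.059
finger_force: 60.9
17706
cup axis [0.56932162 0.13678075 0.81065647] tilt 35.83987971699593 dir -166.49060705346037 2504 top centre [0.60899794 0.11094503 0.16810033]
mouth in pad -0.0326 0.0015 0.0278 angle to board 63.81084607353381
TCP along 0.6041 lat -0.0706 z 0.122 F 0.0 17.0
profile (along,z rel pivot): [((73), (-1)), ((70), (3)), ((67), (1)), ((63), (0)), ((59), (-1)), ((54), (-4)), ((50), (-6)), ((44), (-10)), ((41), (-8)), ((38), (-4)), ((48), (33)), ((34), (3)), ((32), (7)), ((30), (10)), ((28), (13)), ((26), (17)), ((34), (38)), ((23), (23)), ((21), (25)), ((19), (26)), ((20), (33)), ((16), (31)), ((14), (34)), ((12), (35)), ((10), (37)), ((9), (39)), ((6), (40)), ((3), (40)), ((-1), (38)), ((-9), (33)), ((10), (56)), ((11), (59)), ((10), (61)), ((11), (63)), ((12), (65)), ((11), (67)), ((12), (69)), ((11), (69)), ((10), (71)), ((11), (72)), ((11), (73))]
```

```bash
python3 -m pendant '[{"tx":-0.003,"ty":0,"tz":0.001,"twist":0},{"tx":-0.006,"ty":0,"tz":0.002,"twist":0},{"tx":-0.006,"ty":0,"tz":0.002,"twist":0}]' 0; python3 p.py q18 | sed 's/np.int64//g'|cut -c1-420
```

```text
clock: 26.2
position: [0.5971, 0.1087, 0.1218]
eef_rot: [3.14, -0.015, 0.294]
wrist_force: [19.3, 4.4, 12.8]
opening: 0.0587
finger_force: 61.7
TCP along 0.6028 lat -0.0706 z 0.1218 F 19.7 12.8
profile (along,z rel pivot): [((75), (-1)), ((72), (3)), ((68), (2)), ((64), (0)), ((61), (-1)), ((56), (-3)), ((51), (-5)), ((46), (-8)), ((41), (-12)), ((49), (25)), ((41), (13)), ((37), (12)), ((43), (34)), ((30), (10)), ((28), (13)), ((37), (39)), ((25), (20)), ((23), (22)), ((30), (40)), ((25), (35)), ((18), (30)), ((15), (30)), ((14), (33)), ((13), (36)), ((10), (36)), ((8), (38)), ((6), (39)), ((4), (40)), ((-
```

```bash
python3 -m pendant '[{"tx":0.002,"ty":0,"tz":-0.001,"twist":0},{"tx":0.0035,"ty":0,"tz":-0.002,"twist":0},{"tx":0.0035,"ty":0,"tz":-0.002,"twist":0}]' 0; python3 -m pendant '[{"tx":0,"ty":0,"tz":0,"twist":0},{"tx":0,"ty":0,"tz":0,"twist":0},{"tx":0,"ty":0,"tz":0,"twist":0},{"tx":0,"ty":0,"tz":0,"twist":0}]' 0.85;  python3 p.py q19 | sed 's/np.int64//g'|cut -c1-620
```

```text
clock: 26.55
position: [0.5976, 0.1089, 0.1218]
eef_rot: [3.14, -0.009, 0.294]
wrist_force: [7.2, 0.5, 10.9]
opening: 0.0587
finger_force: 62.6
clock: 26.95
position: [0.5947, 0.1087, 0.1183]
eef_rot: [-3.142, 0.0, 0.294]
wrist_force: [-0.7, -1.3, 0.3]
opening: 0.0725
finger_force: 0.0
TCP along 0.6005 lat -0.0699 z 0.1183 F -1.1 0.3
profile (along,z rel pivot): [((77), (3)), ((74), (6)), ((71), (6)), ((67), (3)), ((63), (2)), ((59), (0)), ((54), (-3)), ((49), (-5)), ((45), (-6)), ((53), (31)), ((45), (16)), ((41), (15)), ((36), (8)), ((34), (12)), ((43), (40)), ((30), (19)), ((28), (22)), ((27), (24)), ((25), (27)), ((30), (39)), ((23), (32)), ((21), (34)), ((18), (36)), ((17), (38)), ((15), (39)), ((14), (42)), ((12), (43)), ((8), (42)), ((5), (43)), ((-2), (38)), ((-10), (34)), ((11), (58)), ((11), (60)), ((11), (62)), ((12), (64)), ((11), (65)), ((11), (68)), ((11), (69)), ((11), (71)), ((12), (72)), ((11), (73))]
```

```bash
python3 -m pendant '[{"tx":0,"ty":0,"tz":0,"twist":0},{"tx":0,"ty":0,"tz":-0.03,"twist":0},{"tx":0,"ty":0,"tz":-0.08,"twist":0},{"tx":0,"ty":0,"tz":-0.16,"twist":0},{"tx":0,"ty":0,"tz":-0.24,"twist":0},{"tx":0,"ty":0,"tz":-0.24,"twist":0}]' 1
cat > v.py <<'E'
from h import *
st=ctrl.read_state();im,d=camera('wrist');cv2.imwrite('pics/v.png',im[...,::-1])
full=np.zeros(d.shape+(3,));full[d>0]=cloud('wrist',d,d>0,st)
u=np.radians(17);nb=np.array([-.4695*np.cos(u),-.4695*np.sin(u),.8829]);uy=np.array([-np.sin(u),np.cos(u),0]);ux=np.cross(uy,nb)
L=(full-np.array([.613,.1133,.1067]))@np.array([ux,uy,nb]).T
k=(d>0)&(abs(L[...,0])<.07)&(abs(L[...,1])<.05)&(L[...,2]>.05)&(L[...,2]<.08)
T=L[k];print(len(T))
if len(T)>50:
    T=T[abs(T[:,2]-np.percentile(T[:,2],70))<.004];n=np.linalg.svd(T-T.mean(0),full_matrices=False)[2][2]
    print('top height',T[:,2].mean(),'circle',cv2.minEnclosingCircle(T[:,:2].astype(np.float32)),'tilt deg',np.degrees(np.arccos(abs(n[2]))))
E
python3 v.py; python3 -c "
from h import *
ph=np.arctan2(-.4739,.8806);go([.470,-.305,.2],ph)"
```

```text
clock: 27.6
position: [0.5965, 0.1089, 0.2696]
eef_rot: [3.14, -0.011, 0.294]
wrist_force: [-0.4, 0.3, 0.5]
opening: 0.0852
finger_force: 0.0
2499
top height 0.06274914651365023 circle ((0.0009315668139606714, 0.0008602268644608557), 0.02397128939628601) tilt deg 2.0415937726899425
go tx ty tz twist [-0.4011  0.5992  0.1077] 0.2508 yaw now 0.2943 pos [0.5956 0.1088 0.2657] q6 1.4
```

The cup is on the pad 1 mm from its centre, flat and touching the lip. Next is the scoop.

```bash
python3 -c "
from h import *
go([.4932,-.318,.16],np.arctan2(-.4739,.8806))"
```

```text
go tx ty tz twist [-0.3708  0.6311  0.1746] 0.2508 yaw now 0.2943 pos [0.5956 0.1088 0.2657] q6 1.4
```

```bash
python3 -m pendant '[{"tx":-0.05,"ty":0.1,"tz":0,"twist":0.04},{"tx":-0.37,"ty":0.63,"tz":0,"twist":0.25},{"tx":-0.37,"ty":0.63,"tz":0,"twist":0.25},{"tx":-0.37,"ty":0.63,"tz":0,"twist":0.25},{"tx":-0.37,"ty":0.63,"tz":0,"twist":0.25},{"tx":-0.37,"ty":0.63,"tz":0,"twist":0.25},{"tx":-0.37,"ty":0.63,"tz":0,"twist":0.25},{"tx":-0.37,"ty":0.63,"tz":0,"twist":0.25},{"tx":-0.37,"ty":0.63,"tz":0.1,"twist":0.25},{"tx":-0.37,"ty":0.63,"tz":0.17,"twist":0.25}]' 1
python3 - <<'E'
from h import *
st=ctrl.read_state();im,d=camera('wrist');cv2.imwrite('pics/s1.png',im[...,::-1])
full=np.zeros(d.shape+(3,));full[d>0]=cloud('wrist',d,d>0,st);c=im.astype(int)
S=full[(d>0)&((full>[.40,-.38,.006])&(full<[.55,-.26,.04])).all(-1)&(c[...,0]>c[...,2]*1.6)]
if len(S)>50:
    H=S[np.hypot(S[:,0]-.4597,S[:,1]+.3)>.024][:,:2];m=H.mean(0);a=np.linalg.svd(H-m,full_matrices=False)[2][0];e=(H-m)@a
    print(len(S),len(H),'handle mid',m,a,e.min(),e.max())
go([.4932,-.318,.016],np.arctan2(-.4739,.8806),st)
E
```

```text
clock: 28.65
position: [0.4915, -0.3182, 0.1699]
eef_rot: [3.141, -0.002, -0.494]
wrist_force: [0.3, -0.7, -0.9]
opening: 0.0851
finger_force: 0.0
1177 478 handle mid [ 0.4984179  -0.32017407] [-0.88251316  0.4702877 ] -0.018428978248118878 0.019866795045109346
go tx ty tz twist [ 0.0019 -0.0018  0.2566] -0.0001 yaw now -0.4941 pos [ 0.4915 -0.3182  0.1699] q6 1.43
```

```bash
python3 -m pendant '[{"tx":0.002,"ty":-0.002,"tz":0.07,"twist":0},{"tx":0.002,"ty":-0.002,"tz":0.14,"twist":0},{"tx":0.002,"ty":-0.002,"tz":0.2,"twist":0},{"tx":0.002,"ty":-0.002,"tz":0.235,"twist":0},{"tx":0.002,"ty":-0.002,"tz":0.246,"twist":0},{"tx":0.002,"ty":-0.002,"tz":0.246,"twist":0}]' 1
python3 -m pendant '[{"tx":0,"ty":0,"tz":0,"twist":0},{"tx":0,"ty":0,"tz":0,"twist":0},{"tx":0,"ty":0,"tz":0,"twist":0},{"tx":0,"ty":0,"tz":0,"twist":0},{"tx":0,"ty":0,"tz":0,"twist":0},{"tx":0,"ty":0,"tz":0,"twist":0},{"tx":0,"ty":0,"tz":0,"twist":0},{"tx":0,"ty":0,"tz":0,"twist":0}]' 0
```

```text
clock: 29.3
position: [0.4941, -0.3144, 0.0233]
eef_rot: [-3.141, 0.002, -0.491]
wrist_force: [0.4, 0.2, 0.8]
opening: 0.0857
finger_force: 0.0
clock: 30.1
position: [0.4943, -0.315, 0.0239]
eef_rot: [3.142, -0.001, -0.491]
wrist_force: [0.8, 0.2, 3.6]
opening: 0.0103
finger_force: 59.5
```

```bash
python3 -c "
from h import *
go([.641,-.301,.15],-.491);go([.641,-.301,.072],-.491)"
python3 -m pendant '[{"tx":0,"ty":0,"tz":-0.05,"twist":0},{"tx":0,"ty":0,"tz":-0.12,"twist":0},{"tx":0,"ty":0,"tz":-0.2,"twist":0},{"tx":0,"ty":0,"tz":-0.21,"twist":0},{"tx":0,"ty":0,"tz":-0.21,"twist":0}]' 0
```

```text
go tx ty tz twist [ 0.2047 -0.1359 -0.2101] -0.0 yaw now -0.4912 pos [ 0.4943 -0.315   0.0239] q6 1.43
go tx ty tz twist [ 0.2046 -0.1359 -0.0801] -0.0 yaw now -0.4912 pos [ 0.4943 -0.315   0.0239] q6 1.43
clock: 30.6
position: [0.4945, -0.3152, 0.1507]
eef_rot: [3.141, -0.002, -0.491]
wrist_force: [-0.1, 0.1, -0.7]
opening: 0.0092
finger_force: 59.1
```

```bash
python3 -m pendant '[{"tx":0.06,"ty":-0.04,"tz":0,"twist":0},{"tx":0.13,"ty":-0.085,"tz":0,"twist":0},{"tx":0.19,"ty":-0.125,"tz":0,"twist":0},{"tx":0.205,"ty":-0.136,"tz":0,"twist":0},{"tx":0.205,"ty":-0.136,"tz":0.06,"twist":0},{"tx":0.205,"ty":-0.136,"tz":0.11,"twist":0},{"tx":0.205,"ty":-0.136,"tz":0.125,"twist":0},{"tx":0.205,"ty":-0.136,"tz":0.125,"twist":0}]' 0
python3 -m pendant '[{"tx":0,"ty":0,"tz":0,"twist":0},{"tx":0,"ty":0,"tz":0,"twist":0},{"tx":0,"ty":0,"tz":0,"twist":0},{"tx":0,"ty":0,"tz":-0.05,"twist":0},{"tx":0,"ty":0,"tz":-0.12,"twist":0},{"tx":0,"ty":0,"tz":-0.2,"twist":0},{"tx":-0.08,"ty":0,"tz":-0.25,"twist":0},{"tx":-0.1,"ty":0,"tz":-0.25,"twist":0}]' 0.5
python3 - <<'E'
from h import *
st=ctrl.read_state()
for cn in ['wrist','scene','side']:
    im,d=camera(cn);full=np.zeros(d.shape+(3,));full[d>0]=cloud(cn,d,d>0,st);c=im.astype(int)
    S=full[(d>0)&((full>[.40,-.40,.003])&(full<[.75,-.2,.12])).all(-1)&(c[...,0]>c[...,2]*1.6)]
    print(cn,len(S),np.percentile(S,[2,50,98],axis=0).round(3).tolist() if len(S) else '')
    nb=np.array([-.449,-.1373,.8829]);uy=np.array([-.2924,.9563,0]);L=(full-np.array([.613,.1133,.1067]))@np.array([np.cross(uy,nb),uy,nb]).T
    k=(d>0)&(abs(L[...,0])<.05)&(abs(L[...,1])<.05)&(L[...,2]>.01)&(L[...,2]<.09)
    print('  cup pts',k.sum(),np.percentile(L[k],[2,50,98],axis=0).round(3).tolist() if k.sum() else '')
    if cn=='scene': cv2.imwrite('pics/end.png',cv2.resize(im[120:370,140:400],None,fx=2,fy=2)[...,::-1])
E
```

```text
clock: 31.4
position: [0.6401, -0.3006, 0.0719]
eef_rot: [3.142, 0.005, -0.491]
wrist_force: [-0.6, -0.9, 0.5]
opening: 0.0096
finger_force: 59.1
clock: 32.2
position: [0.5877, -0.2724, 0.2299]
eef_rot: [-3.142, -0.007, -0.491]
wrist_force: [-0.1, -0.6, -0.2]
opening: 0.0423
finger_force: 0.0
wrist 1292 [[0.595, -0.31, 0.005], [0.617, -0.291, 0.028], [0.665, -0.269, 0.031]]
  cup pts 41 [[-0.035, -0.048, 0.01], [-0.033, -0.028, 0.01], [-0.031, -0.008, 0.011]]
scene 179 [[0.586, -0.313, 0.004], [0.615, -0.291, 0.024], [0.662, -0.267, 0.035]]
  cup pts 381 [[-0.025, -0.033, 0.012], [0.01, -0.014, 0.046], [0.048, 0.016, 0.066]]
side 46 [[0.601, -0.353, 0.004], [0.637, -0.298, 0.028], [0.669, -0.29, 0.03]]
  cup pts 558 [[-0.024, -0.01, 0.013], [0.009, 0.021, 0.044], [0.047, 0.033, 0.065]]
```

View pics/end.png

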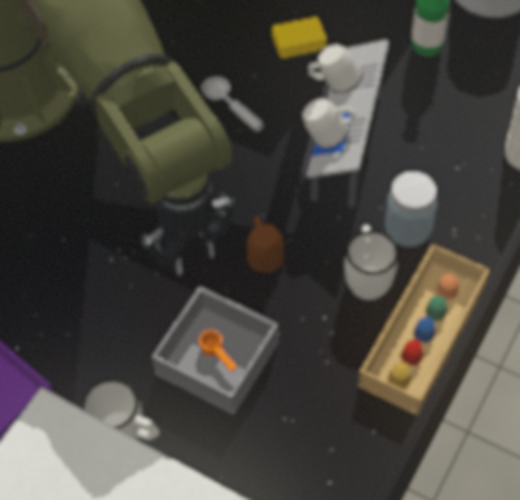

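The picture shows the cup on the blue pad at (325,122), the scoop in the grey tub at (215,348), and everything else in place.

```bash
python3 -c "
from station import hand_in
print(hand_in())"
```

```text
the job is handed in; nothing more can be done
None
```

The job is handed in: the cup stands mouth down and flat on the blue pad, about 1 mm from its centre, and the scoop is in the grey tub. On the first try the cup tipped off the rack after release, and I turned it back over and re-racked it; no bystander looks moved in the last picture.

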